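# Find a specimen gap with gauge leaves

## Task

Find which gauge leaf fits the gap between the end of the mortar prism and the spring foot on the small measuring bench: starting with the thinnest (white, then yellow, then red), push a leaf straight down until its shoulder rests on the prism, and put it back in its rack slot if it is loose. Leave the first leaf that binds standing upright in the gap, fully down and let go, with the others in the rack. Do not press hard on the prism, force the foot back with too thick a leaf, or disturb the loose things around.

Things in the scene. Friction and masses are not known exactly. Their poses are not given: they have to be found in the camera images.
- bench: fixed measuring bench: dark steel bed 70 (x) x 170 (y) x 8 mm carrying a clamped grey mortar prism. Origin: centre of the bed's underside; z up. The prism is 40 mm wide (x), its top at z = 48 mm; its flat vertical end face is the plane y = 0, the prism lying at y 0 to +65 mm. The gap lies beside that face, from y = 0 to y = -g, g unknown (4 to 10 mm), open down to z = 8 mm; the foot is its other side
- prism_edge (a point): middle of the top edge of the prism's end face (bench x = 0, y = 0, z = 48 mm). The foot opposite is a steel block 32 mm wide (x), its face parallel to the prism's from z = 12 to 38 mm, then sloping back at 45 degrees as a lead-in to a ridge at z = 48 mm, 10 mm behind the face; behind it a spring and a grey carriage 40 mm high, ending 82 mm from the prism
- foot (a joint): how far the spring foot is pushed from its rest, in m: 0 at rest on its own stop (place unknown), growing to -y of the bench, 8 mm at most. It starts to move at 5 N and takes 1.5 N more per mm. A leaf thicker than the gap pushes it back and binds: a drag of 4 to 14 N while it is slid up or down (it fades when standing still). A thinner one has play, and under 2 N drag if not pressed sideways
- rack: fixed aluminium rack 138 (x) x 52 (y) x 42 mm high, origin at the centre of its underside, z up. Three equal slots 28 (x) x 12.5 (y) mm right through from the top, at x = -46, 0 and +46 mm, y = 0; each leaf hangs in one with its shoulder on the rack's top and its axes along the rack's
- leaf_1: gauge leaf: steel blade 5 mm thick (y), 24 mm wide (x), reaching 36 mm below its shoulder, the last 10 mm tapering to a 2 mm tip; white plastic handle 30 (x) x 20 (y) x 36 mm high, one dark dot on top; about 90 g. Origin: centre of the shoulder (underside of the handle, where the blade begins); z up. Starts in any of the three rack slots
- leaf_2: gauge leaf: steel blade 7.5 mm thick (y), 24 mm wide (x), reaching 36 mm below its shoulder, the last 10 mm tapering to a 2 mm tip; yellow plastic handle 30 (x) x 20 (y) x 36 mm high, two dark dots on top; about 90 g. Origin: centre of the shoulder (underside of the handle, where the blade begins); z up. Starts in any of the three rack slots
- leaf_3: gauge leaf: steel blade 10 mm thick (y), 24 mm wide (x), reaching 36 mm below its shoulder, the last 10 mm tapering to a 2 mm tip; red plastic handle 30 (x) x 20 (y) x 36 mm high, three dark dots on top; about 90 g. Origin: centre of the shoulder (underside of the handle, where the blade begins); z up. Starts in any of the three rack slots
- spare_prism: loose bystander, to be left alone: grey mortar prism 40 x 65 x 40 mm, origin at the centre of its underside
- weight: loose bystander, to be left alone: small steel hook weight, 27 mm across, 43 mm high, origin at the centre of its underside
- tin: loose bystander, to be left alone: white sample tin, 64 mm across, 40 mm high, origin at the centre of its underside
Mind the look-alikes: they are no part of the job. What is shaped like the rack but green is not meant. What is shaped like the leaf_1 but pink is not meant.

How it is judged:
By the outcome, as a careful person would: the job done as asked, in the order asked, and still so for the second after the job is handed in, with the robot touching nothing.
It also fails if it takes over 72 s, if anything falls off the work surface, if the arm or the gripper's body presses on something with over 40 N, if the wrist force passes 120 N, or if a joint passes its speed limit or range.

## Robot

A 6-joint arm with a two-finger parallel gripper is mounted at the origin on a cart in front of the work surface, level with it; the furniture and walls round the work are solid. World frame = base frame: x ahead of the robot, y to its left, z up, the work surface at z = 0. Lengths are in m, angles in degrees, forces in N, time in s.
With the tool pointing down it reaches from about 0.4 to 0.825 m from the base axis. Payload 7 kg.
Tool frame: the origin (TCP) lies at the very end of the fingers, on their centre line; the grasp point (between the pads) lies 19 mm behind it (ctrl.tcp_to_grasp is the distance from the TCP to the grasp point, in m); z points along the fingers, y is the direction in which the jaws open and shut (so a half turn about z gives the same grasp; the last joint's range is limited). The gripper opens to 88 mm and grips with 3 to 60 N. Pads are 19 mm wide; open, the fingers measure 130 mm over their backs; the gripper's body (78 mm by 193 mm) begins 47 mm behind the grasp point.
Start: joints at [16.507, 20.546, 0.682, 0, -70.136, -16.507], TCP at [0.675, -0, 0.227] pointing down, gripper open.
Joint ranges: [-176.03, 176.03], [-82.01, 121.73], [-58.28, 71.71], [-173.87, 95.51], [-174.79, -0.11], [-173.66, 173.66]. Speed limits (degrees/s): [136.94, 136.94, 172.46, 180, 180, 180].

## Interface

Orientations are given as [roll, pitch, yaw] about the fixed x, y, z axes, in that order (R = Rz(yaw) Ry(pitch) Rx(roll)).
In Python, from plant import ctrl gives the robot as it stands.
- The arm moves only by the tool jog_arm, never from a script. Its argument "commands" is a list of rows, each an object of numbers: "x", "y", "z": the shift along the tool's x, y, z in cm; "roll": the turn about the tool's z in rad. In form: [{"x": .., "y": .., "z": .., "roll": ..}, ...]. A call has 1 to 12 rows; each row shifts and turns the commanded pose from where the row before left it, along the tool's axes as they then stand; what a row does not reach is not made up. A row lasts 1/10 s, in which the tool goes at most 50 mm and 8.59 degrees, less where a joint would pass 70% of its speed; a pose out of reach is approached as far as the arm can. A call is refused whole if a number of a shift passes 5 or a number of a turn 0.15, either way. A call with a gripper value outside its range is refused whole. "gripper" is the finger opening in cm, from 0 to 8.76, set as the call begins (left out, the last holds). The fingers move at their own pace and stop on an object; the grip force is fixed at half the most. Time passes only in rows, so rows that do not move let the fingers close. It gives the time, the measured TCP pose, the force and the opening at its end, in the units of the state.
- ctrl.get_obs(): the state, without advancing time (a new reading comes with each control period).
- ctrl.snapshot(name): name is "scene" or "side" or "wrist"; returns a dict with "image" (384x512x3 uint8, red, green, blue), "mtx" (3x3 intrinsics, pixels), "position" and "orientation" of the camera in the world; the wrist camera has in their place "hand_eye" (4x4, takes a point from camera to tool coordinates, whose origin is the TCP and whose axes are the flange's). Camera axes: x right, y up, looking along -z (the intrinsics and any distortion apply to the point x, -y, -z); pixel columns grow to the right and rows downward; lengths in m; the calibration is good to about 2 mm. A picture is of the moment at which its call begins: read the wrist's pose just before it. There is no depth.
- ctrl.close_job(): hands the job in, once; it reports no verdict.
Trained networks look in the newest picture that a camera, given by its name, has taken for a name from the list of things; names that differ only in an ending like _2 or _b are one class to them, and where a whole thing is asked for, a point or a joint stands for the part that bears it (a point fixed in the world has none). Each returns a list of dicts, best first, with "confidence" (0 to 1); they miss things now and then, are a little off and sometimes report something else, mostly with a low value. They report only what shows in the picture. A call takes as long as a camera call. They do not tell look-alikes from the thing itself.
- ctrl.search_frame(camera, query): "position" ([column, row] as shares, 0 to 1, of the picture: columns of its width, rows of its height, amid what is visible of it).
- ctrl.regions_of(camera, query): "mask" (384x512 bool, what is visible of it) and "position" ([column, row] as shares, 0 to 1, of the picture: columns of its width, rows of its height, amid what is visible of it).
The state is a dict: "clock": time; "joint_pos": joint angles; "qvel": joint speeds; "tau": joint torques, N m; "tool_pos": TCP position; "orientation": TCP orientation; "force": force on the tool from outside, world axes, zero at the start; "moment": the same for the moment, N m; "opening": finger opening in m.
Only numpy, scipy, OpenCV 4.12 (cv2) and the standard library are available. Lean on these libraries where they do the work, as an engineer would, in place of code of your own. Each camera call takes 0.05 s, during which the arm holds its last target.

## Working session

There is one attempt and no reset: what is moved stays moved. The work goes in short steps, Python scripts to look and compute and a tool call to move; the robot and the scene stay as the last step left them, time stands still between calls to the robot, and variables do not carry over. Pictures are saved under pics/ and viewed, and the job is handed in when it is done.

Besides the shell and the picture viewer there is one more tool, called as name(argument=value, ...) on one line, values as JSON. jog_arm: Moves the arm, as the interface text tells. Its arguments: {"type":"object","properties":{"commands":{"type":"array"},"gripper":{"type":"number"}},"required":["commands"]}

```bash
ls; mkdir -p pics; cat > h.py <<'E'
import numpy as np, cv2
from plant import ctrl
from scipy.spatial.transform import Rotation as R
E
python3 - <<'E'
from h import *
for c in ["scene","side","wrist"]:
    o=ctrl.get_obs(); s=ctrl.snapshot(c)
    cv2.imwrite(f"pics/{c}0.png",s["image"][:,:,::-1])
    np.savez(f"{c}0.npz",**{k:v for k,v in s.items()},tp=o["tool_pos"],to=o["orientation"])
    print(c,{k:np.round(v,4).tolist() for k,v in s.items() if k!="image"})
print(o)
E
```

```text
pics
scene {'mtx': [[494.6399, 0.0, 248.9544], [0.0, 494.6399, 195.0013], [0.0, 0.0, 1.0]], 'position': [-0.0442, 0.9114, 0.9417], 'orientation': [43.4516, 0.9455, -135.5048]}
side {'mtx': [[488.1238, 0.0, 258.021], [0.0, 488.1238, 194.7293], [0.0, 0.0, 1.0]], 'position': [0.0932, 1.0646, 0.6183], 'orientation': [56.9183, -0.761, -148.1476]}
wrist {'mtx': [[285.6969, 0.0, 255.0174], [0.0, 285.6969, 190.2443], [0.0, 0.0, 1.0]], 'hand_eye': [[-0.0004, 0.9636, 0.2675, 0.0721], [1.0, 0.0004, 0.0001, -0.0007], [-0.0, 0.2675, -0.9636, -0.1578], [0.0, 0.0, 0.0, 1.0]]}
{'clock': 0.1, 'joint_pos': array([ 1.65087502e+01,  2.05876312e+01,  6.40627400e-01, -1.60197457e-02,
       -7.01377231e+01, -1.65083193e+01]), 'qvel': array([-0.07426796, -0.02459649,  0.13973366,  0.08434215,  0.08306242,
        0.00587997]), 'tau': array([-1.42273191e-03, -5.84165347e+01,  2.93752134e+01,  7.01551259e+00,
        1.01412315e-02, -6.66964229e-05]), 'tool_pos': array([ 6.74569306e-01, -1.43642520e-05,  2.25730594e-01]), 'orientation': array([ 1.79914486e+02, -9.63776719e-03, -9.00050159e+01]), 'force': array([ 0.05756263,  0.22081005, -0.41805238]), 'moment': array([0.01200733, 0.05602291, 0.00111301]), 'opening': 0.08769299467040804}
```

View pics/scene0.png

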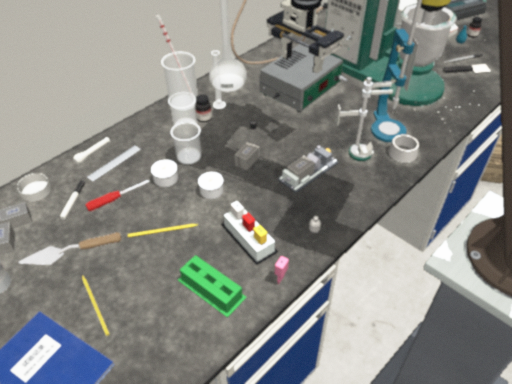

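View pics/side0.png

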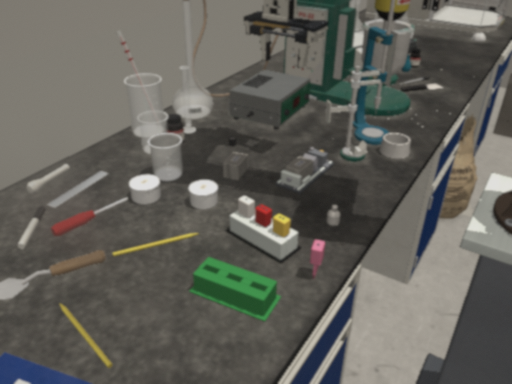

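View pics/wrist0.png

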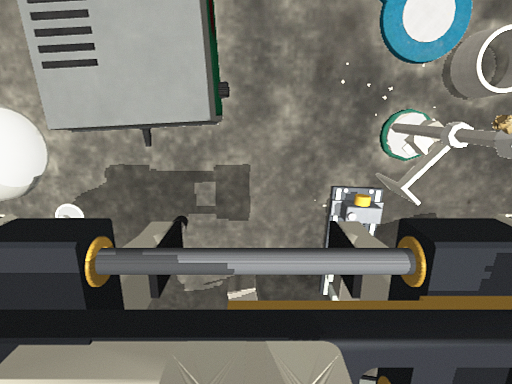

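The scene view shows the white rack at about (248,235) holding the white, red and yellow leaves, with the green rack at (212,285) and the pink leaf at (281,267) as look-alikes. The bench is at about (308,167), the spare prism near (245,153), the weight at (315,225), and the tin at either (210,185) or (164,173). Next I'll measure.

```bash
cat >> h.py <<'E'
def cam(s,o=None):
    K=np.array(s["mtx"])
    if "hand_eye" in s and o is not None:
        H=np.array(s["hand_eye"]); Rt=R.from_euler('xyz',o["orientation"],degrees=True).as_matrix()
        return K,Rt@H[:3,:3],Rt@H[:3,3]+o["tool_pos"]
    return K,R.from_euler('xyz',s["orientation"],degrees=True).as_matrix(),np.array(s["position"])
def ray(c,uv):
    K,Rm,p=c; d=np.array([(uv[0]-K[0,2])/K[0,0],-(uv[1]-K[1,2])/K[1,1],-1]); return p,Rm@d
def onz(c,uv,z):
    p,d=ray(c,uv); return p+d*(z-p[2])/d[2]
def proj(c,P):
    K,Rm,p=c; q=(np.atleast_2d(P)-p)@Rm; return np.c_[K[0,2]+K[0,0]*q[:,0]/-q[:,2],K[1,2]-K[1,1]*q[:,1]/-q[:,2]]
def tri(rays):
    A=np.zeros((3,3));b=np.zeros(3)
    for p,d in rays:
        d=d/np.linalg.norm(d);M=np.eye(3)-np.outer(d,d);A+=M;b+=M@p
    x=np.linalg.solve(A,b); return x,[np.linalg.norm((np.eye(3)-np.outer(d,d)/(d@d))@(x-p)) for p,d in rays]
def load(n):
    z=np.load(n+".npz"); s={k:z[k] for k in z}; o={"tool_pos":s["tp"],"orientation":s["to"]}
    return s,cam(s,o if "hand_eye" in s else None)
def shot(c,n):
    o=ctrl.get_obs(); s=ctrl.snapshot(c); cv2.imwrite(f"pics/{n}.png",s["image"][:,:,::-1])
    np.savez(f"{n}.npz",**s,tp=o["tool_pos"],to=o["orientation"]); return load(n)
E
python3 - <<'E'
from h import *
C={}
for c in ["scene","side"]:
    s,C[c]=load(c+"0")
for q in ["bench","rack","leaf_1","spare_prism","weight","tin"]:
    for c in C:
        for r in ctrl.search_frame(c,q)[:5]:
            uv=np.array(r["position"])*[512,384]; print(q,c,round(r["confidence"],2),uv.round(1),onz(C[c],uv,0.03).round(3))
for c in C:
    im=cv2.imread(f"pics/{c}0.png")
    cv2.imwrite(f"pics/{c}0_c.png",cv2.resize(im[120:300,200:360],None,fx=3.3,fy=3.3,interpolation=cv2.INTER_CUBIC))
E
```

```text
bench scene 0.73 [211.7 184. ] [0.67  0.345 0.03 ]
bench side 0.58 [299.5 174.7] [0.527 0.166 0.03 ]
rack scene 0.93 [211.4 287.5] [0.438 0.558 0.03 ]
rack scene 0.71 [248.4 244.4] [0.462 0.419 0.03 ]
rack side 0.76 [267.9 237.9] [0.466 0.414 0.03 ]
rack side 0.7 [239.  289.4] [0.435 0.561 0.03 ]
leaf_1 scene 0.48 [233.6 209.4] [0.565 0.367 0.03 ]
leaf_1 scene 0.47 [280.  270.1] [0.361 0.422 0.03 ]
leaf_1 scene 0.46 [252.2 236.3] [0.473 0.396 0.03 ]
leaf_1 side 0.71 [247.  206.3] [0.559 0.344 0.03 ]
leaf_1 side 0.71 [264.  215.8] [0.511 0.355 0.03 ]
leaf_1 side 0.55 [281.6 224.3] [0.465 0.36  0.03 ]
leaf_1 side 0.53 [315.4 254.1] [0.366 0.407 0.03 ]
spare_prism scene 0.64 [248.7 155.8] [0.676 0.201 0.03 ]
spare_prism side 0.93 [237.4 161.8] [0.684 0.195 0.03 ]
weight side 0.79 [333.4 214.8] [0.391 0.273 0.03 ]
tin scene 0.74 [254.8 237. ] [0.467 0.393 0.03 ]
tin scene 0.72 [249.5 219.1] [0.515 0.362 0.03 ]
tin scene 0.55 [209.7 187.3] [0.665 0.356 0.03 ]
tin side 0.61 [205.8 193.6] [0.662 0.352 0.03 ]
```

View pics/scene0_c.png

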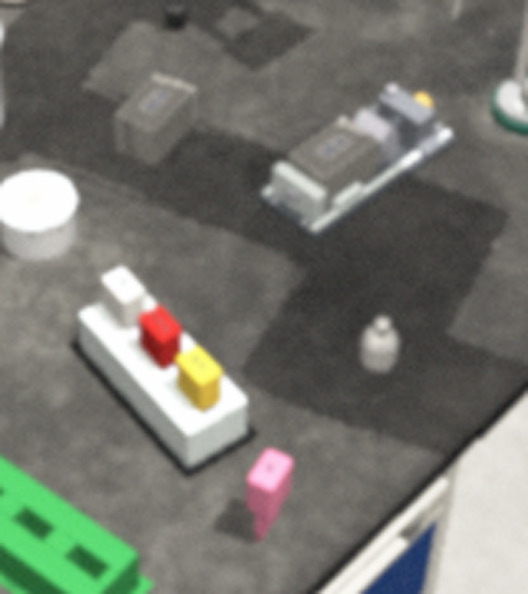

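View pics/side0_c.png

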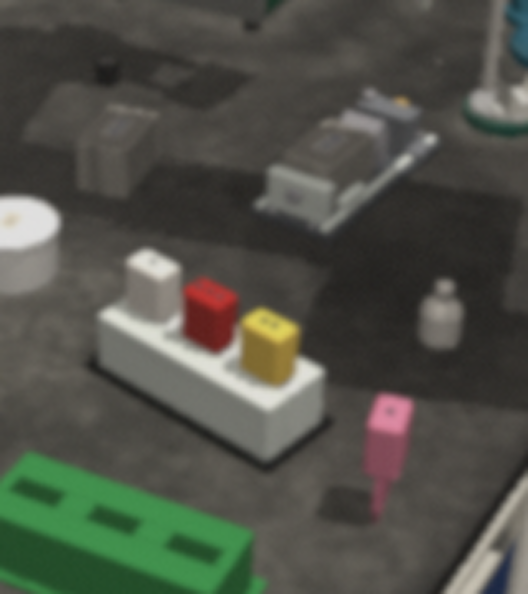

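```bash
python3 - <<'E'
from h import *
s,a=load("scene0"); s,b=load("side0")
f=lambda c,u:onz(c,(200+u[0]/3.3,120+u[1]/3.3),u[2]).round(4)
for u in [(315,230,.004),(452,132,.004),(263,193,.004)]: print("bench",f(a,u))
for u in [(325,232,.004),(438,140,.004),(257,207,.004)]: print("bench side",f(b,u))
for u in [(185,438,.042),(247,397,.042),(80,312,.042)]: print("rack",f(a,u))
for u in [(267,412,.042),(324,370,.042),(99,316,.042)]: print("rack side",f(b,u))
E
```

```text
bench [0.5143 0.1904 0.004 ]
bench [0.506  0.0235 0.004 ]
bench [0.5725 0.1877 0.004 ]
bench side [0.5144 0.1914 0.004 ]
bench side [0.5029 0.0247 0.004 ]
bench side [0.5718 0.1885 0.004 ]
rack [0.4265 0.4307 0.042 ]
rack [0.4199 0.3752 0.042 ]
rack [0.5615 0.4014 0.042 ]
rack side [0.427  0.4316 0.042 ]
rack side [0.4181 0.3794 0.042 ]
rack side [0.56   0.4063 0.042 ]
```

```bash
python3 - <<'E'
from h import *
s,a=load("scene0"); s,b=load("side0")
print("stand base",onz(a,(361,153),0).round(3),onz(b,(353,153),0).round(3))
print("stand top",tri([ray(a,(366,82)),ray(b,(352,68))]))
for n,c in(("scene0",(310,40)),("side0",(290,20))):
    im=cv2.imread(f"pics/{n}.png")
    cv2.imwrite(f"pics/{n}_d.png",cv2.resize(im[c[1]:c[1]+180,c[0]:c[0]+140],None,fx=3,fy=3,interpolation=cv2.INTER_CUBIC))
A=cv2.imread("pics/scene0_d.png");B=cv2.imread("pics/side0_d.png")
cv2.imwrite("pics/stand.png",np.hstack([A,B])[:540,:800])
E
```

```text
stand base [ 0.477 -0.05   0.   ] [ 0.482 -0.059  0.   ]
stand top (array([ 0.50293894, -0.04394541,  0.23079951]), [np.float64(0.004670272317648148), np.float64(0.004670272317648267)])
```

View pics/stand.png

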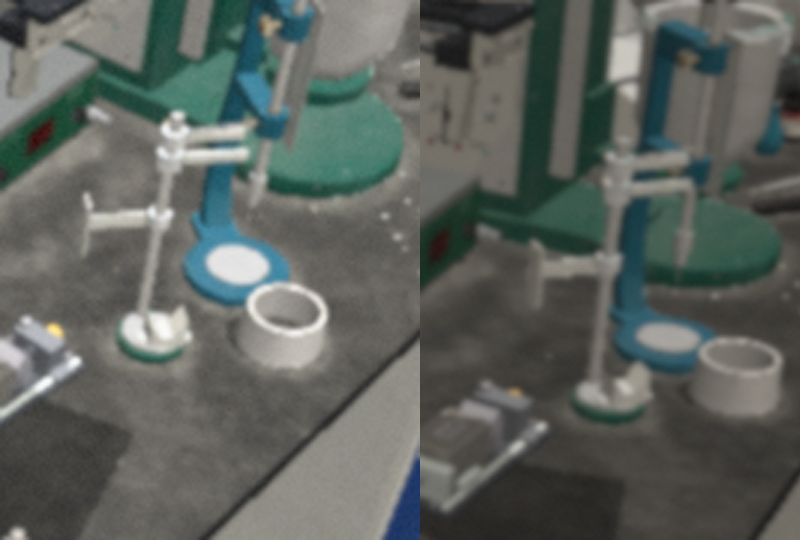

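```bash
python3 - <<'E'
from h import *
s,a=load("scene0"); s,b=load("side0")
sc=lambda u:(310+u[0]/3,40+u[1]/3)
sd=lambda u:(290+(u[0]-420)/3,20+u[1]/3)
for n,u,v in [("disc",(87,222),(537,273)),("joint",(158,217),(606,264)),("top",(175,120),(620,145)),("armtip",(245,155),(690,185)),("base",(150,338),(600,402))]:
    print(n,tri([ray(a,sc(u)),ray(b,sd(v))]))
E
```

```text
disc (array([ 0.54303908, -0.01212108,  0.12366181]), [np.float64(0.0003748517065592935), np.float64(0.00037485170655935843)])
joint (array([ 0.50074338, -0.06016778,  0.12470418]), [np.float64(0.0002917224458779953), np.float64(0.00029172244587802077)])
top (array([ 0.4989555 , -0.05426075,  0.23024636]), [np.float64(0.0002964370957374046), np.float64(0.00029643709573743033)])
armtip (array([ 0.45212853, -0.10236888,  0.19215658]), [np.float64(0.0007790250161198041), np.float64(0.0007790250161200038)])
base (array([ 0.48490653, -0.05387875, -0.00328555]), [np.float64(0.002768902251620811), np.float64(0.0027689022516208845)])
```

jog_arm(commands=[{"y": 4, "x": -4, "roll": -0.14}, {"y": 4, "x": -4, "roll": -0.14}])

```text
validation failed for argument at $.co...
```

jog_arm(commands=[{"x": -4, "y": 3, "z": 0, "roll": -0.14}, {"x": -4, "y": 3, "z": 0, "roll": -0.14}])

```text
clock: 0.95
tool_pos: [0.6095, 0.0756, 0.2256]
orientation: [179.9, -0.0, -73.8]
force: [0.2, 0.5, 0.3]
opening: 0.0876
```

```bash
cat >> h.py <<'E'
def plan(tx,ty,tz,th,n,o=None,maxr=0.14):
    """rows to go from commanded pose ~ measured; heading th deg"""
    o=o or ctrl.get_obs(); p=o["tool_pos"]; h=np.radians(o["orientation"][2]); th=np.radians(th)
    d=(np.array([tx,ty,tz])-p)*100/n; dr=-((th-h+np.pi)%(2*np.pi)-np.pi)/n
    rows=[]
    for i in range(n):
        x=np.array([np.cos(h),np.sin(h)]);y=np.array([np.sin(h),-np.cos(h)])
        rows.append({"x":round(float(d[:2]@x),2),"y":round(float(d[:2]@y),2),"z":round(float(-d[2]),2),"roll":round(float(dr),3)}); h-=dr
    import json; print(json.dumps(rows))
E
python3 -c "
from h import *
plan(.42,.42,.19,-10,9)"
```

```text
[{"x": -4.26, "y": 0.95, "z": 0.4, "roll": -0.124}, {"x": -4.35, "y": 0.42, "z": 0.4, "roll": -0.124}, {"x": -4.37, "y": -0.12, "z": 0.4, "roll": -0.124}, {"x": -4.32, "y": -0.66, "z": 0.4, "roll": -0.124}, {"x": -4.2, "y": -1.19, "z": 0.4, "roll": -0.124}, {"x": -4.03, "y": -1.69, "z": 0.4, "roll": -0.124}, {"x": -3.79, "y": -2.18, "z": 0.4, "roll": -0.124}, {"x": -3.49, "y": -2.63, "z": 0.4, "roll": -0.124}, {"x": -3.14, "y": -3.04, "z": 0.4, "roll": -0.124}]
```

jog_arm(commands=[{"x": -4.3, "y": 0.9, "z": 0.4, "roll": -0.124}, {"x": -4.3, "y": 0.4, "z": 0.4, "roll": -0.124}, {"x": -4.4, "y": -0.1, "z": 0.4, "roll": -0.124}, {"x": -4.3, "y": -0.7, "z": 0.4, "roll": -0.124}, {"x": -4.2, "y": -1.2, "z": 0.4, "roll": -0.124}, {"x": -4.0, "y": -1.7, "z": 0.4, "roll": -0.124}, {"x": -3.8, "y": -2.2, "z": 0.4, "roll": -0.124}, {"x": -3.5, "y": -2.6, "z": 0.4, "roll": -0.124}, {"x": -3.1, "y": -3.0, "z": 0.4, "roll": -0.124}, {"x": 0, "y": 0, "z": 0, "roll": 0}])

```text
clock: 1.95
tool_pos: [0.4199, 0.4239, 0.1899]
orientation: [-180.0, 0.0, -9.5]
force: [-0.0, -0.3, -0.6]
opening: 0.0875
```

```bash
python3 -c "
from h import *
s,c=shot('wrist','w1');print(ctrl.get_obs()['tool_pos'],ctrl.get_obs()['orientation'],ctrl.get_obs()['joint_pos'],ctrl.get_obs()['force'])"
```

```text
[0.4206674  0.42213458 0.19011057] [ 1.79975982e+02  1.17817776e-02 -9.78903934e+00] [ 6.38708136e+01  1.46797728e+01 -1.26154231e+01 -5.11749018e-03
 -6.27311665e+01  1.63424952e+01] [-0.16746001 -0.20687109  0.50641129]
```

View pics/w1.png

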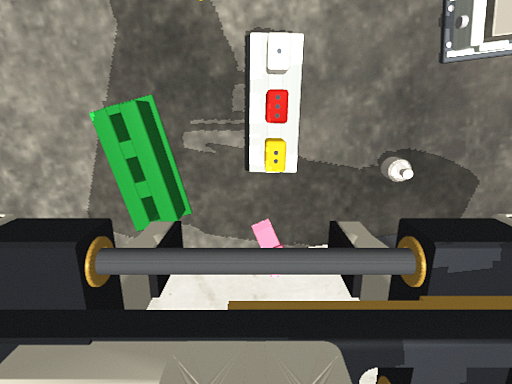

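The wrist view shows the true rack in white, with the white leaf (one dot) at (279,55), red (three dots) at (277,105) and yellow (two dots) at (275,155). The green rack at (145,160) and the pink leaf at (266,235) are look-alikes. The enlarged crop should confirm this and give me the edges.

```bash
python3 -c "
import cv2
im=cv2.imread('pics/w1.png');cv2.imwrite('pics/w1c.png',cv2.resize(im[25:180,235:315],None,fx=3.8,fy=3.8,interpolation=cv2.INTER_CUBIC))"
```

```text
(no output)
```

View pics/w1c.png

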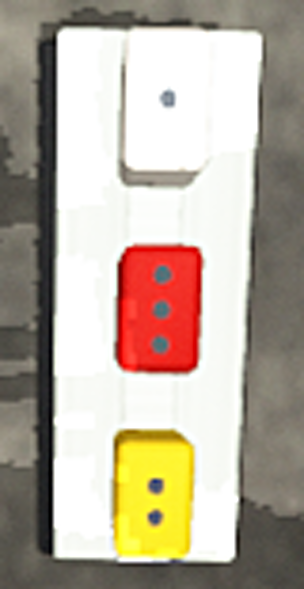

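```bash
python3 - <<'E'
from h import *
s,w=load('w1');sa,a=load('scene0');sb,b=load('side0')
g=lambda u:(235+u[0]/3.8-.4,25+u[1]/3.8-.4)
for n,u in [("white",(168,98)),("red",(161,309)),("yel",(155,501))]: print(n,onz(w,g(u),.078).round(4))
c=np.array([onz(w,g(u),.042) for u in [(57,30),(262,30),(52,558),(237,562)]]);print(c.round(4),c.mean(0))
# heights by triangulation with scene/side of handle tops (crop coords)
for n,u,v,x in [("white",(168,98),(122,279),(153,262)),("red",(161,309),(160,322),(212,293)),("yel",(155,501),(201,363),(271,323))]:
    k=lambda q:(200+q[0]/3.3,120+q[1]/3.3)
    print(n,tri([ray(w,g(u)),ray(a,k(v)),ray(b,k(x))]))
for q in ["leaf_1","rack"]:
    print([(round(r["confidence"],2),(np.array(r["position"])*[512,384]).round(1).tolist()) for r in ctrl.search_frame("wrist",q)])
E
```

```text
white [0.5377 0.3832 0.078 ]
red [0.4925 0.3915 0.078 ]
yel [0.4473 0.3997 0.078 ]
[[0.5641 0.4049 0.042 ]
 [0.5555 0.3537 0.042 ]
 [0.43   0.4296 0.042 ]
 [0.42   0.3774 0.042 ]] [0.49239251 0.39139288 0.042     ]
white (array([0.5370248 , 0.38193641, 0.07823366]), [np.float64(0.0014845036460190717), np.float64(0.002057465169039984), np.float64(0.0015384328503764925)])
red (array([0.49107063, 0.38989024, 0.07623402]), [np.float64(0.002086978191449133), np.float64(0.0011950112083223884), np.float64(0.0013675746914561348)])
yel (array([0.44554655, 0.39775598, 0.0765557 ]), [np.float64(0.0023767787773231346), np.float64(0.002110585056350754), np.float64(0.0003854685129795509)])
[(0.93, [274.1, 108.8]), (0.69, [275.5, 155.9]), (0.67, [268.2, 236.1]), (0.66, [281.0, 52.6])]
[(0.79, [263.3, 103.5]), (0.58, [144.1, 160.7])]
```

```bash
python3 -c "
from h import *
plan(.47,.104,.20,-3,8)"
```

```text
[{"x": 1.28, "y": 3.79, "z": -0.12, "roll": -0.015}, {"x": 1.22, "y": 3.81, "z": -0.12, "roll": -0.015}, {"x": 1.16, "y": 3.82, "z": -0.12, "roll": -0.015}, {"x": 1.1, "y": 3.84, "z": -0.12, "roll": -0.015}, {"x": 1.05, "y": 3.86, "z": -0.12, "roll": -0.015}, {"x": 0.99, "y": 3.87, "z": -0.12, "roll": -0.015}, {"x": 0.93, "y": 3.89, "z": -0.12, "roll": -0.015}, {"x": 0.87, "y": 3.9, "z": -0.12, "roll": -0.015}]
```

jog_arm(commands=[{"x": 1.3, "y": 3.8, "z": -0.12, "roll": -0.015}, {"x": 1.2, "y": 3.8, "z": -0.12, "roll": -0.015}, {"x": 1.2, "y": 3.8, "z": -0.12, "roll": -0.015}, {"x": 1.1, "y": 3.8, "z": -0.12, "roll": -0.015}, {"x": 1.0, "y": 3.9, "z": -0.12, "roll": -0.015}, {"x": 1.0, "y": 3.9, "z": -0.12, "roll": -0.015}, {"x": 0.9, "y": 3.9, "z": -0.12, "roll": -0.015}, {"x": 0.9, "y": 3.9, "z": -0.12, "roll": -0.015}, {"x": 0, "y": 0, "z": 0, "roll": 0}, {"x": 0, "y": 0, "z": 0, "roll": 0}])

```text
clock: 3.1
tool_pos: [0.4701, 0.1019, 0.2006]
orientation: [-180.0, -0.0, -3.4]
force: [-0.1, 0.5, 0.5]
opening: 0.0877
```

```bash
python3 -c "
from h import *
s,c=shot('wrist','w2');o=ctrl.get_obs();print(o['tool_pos'],o['orientation'],o['force'])
im=cv2.imread('pics/w2.png');cv2.imwrite('pics/w2c.png',cv2.resize(im[0:200,180:380],None,fx=3,fy=3,interpolation=cv2.INTER_CUBIC))"
```

```text
[0.47008259 0.10280565 0.20051422] [-1.79970437e+02 -3.82498198e-02 -3.30781162e+00] [ 0.98337074  0.50815487 -0.12127748]
```

View pics/w2.png

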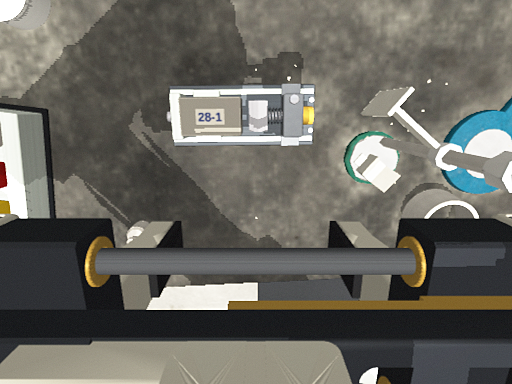

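View pics/w2c.png

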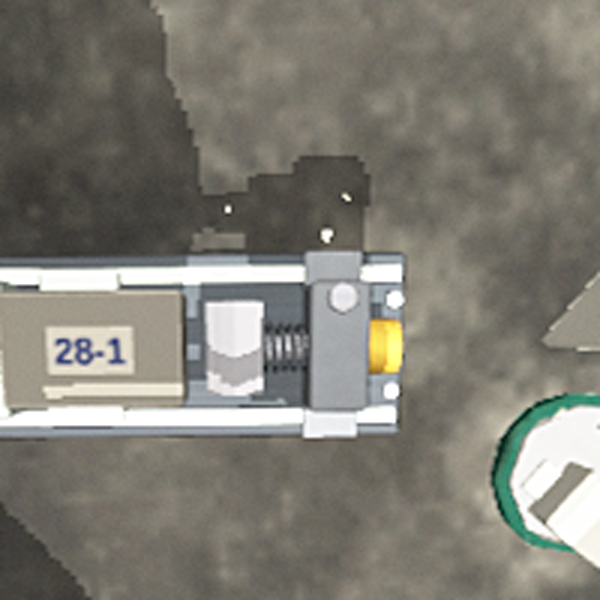

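```bash
python3 - <<'E'
from h import *
s,w=load('w2')
g=lambda u:(180+u[0]/3-.33,u[1]/3-.33)
a,b=onz(w,g((184,293)),.048),onz(w,g((184,405)),.048)
print("prism edge",a,b,(a+b)/2,np.linalg.norm(a-b))
c,d=onz(w,g((206,303)),.038),onz(w,g((206,390)),.038); print("foot",c,d)
n=(a-b)/np.linalg.norm(a-b);yaw=np.degrees(np.arctan2(n[1],n[0]));print("yaw",yaw)
y=np.array([-n[1],n[0],0]);print("gap",(a-c)@y)
e=[onz(w,g(u),.008) for u in [(403,255),(403,433)]];print("bed end",e,np.degrees(np.arctan2(*(e[0]-e[1])[[1,0]])))
e=[onz(w,g(u),.008) for u in [(20,259),(400,256),(20,436),(400,432)]];print([np.degrees(np.arctan2(*(e[i]-e[i+1])[[1,0]])) for i in (0,2)])
# full-bed corners in full image
print("bed left",onz(w,(167,88),.008),onz(w,(172,145),.008))
E
python3 -c "
import cv2
im=cv2.imread('pics/w2.png');cv2.imwrite('pics/w2d.png',cv2.resize(im[75:155,160:325],None,fx=4.8,fy=4.8,interpolation=cv2.INTER_CUBIC))"
```

```text
prism edge [0.55709986 0.1111806  0.048     ] [0.51916958 0.11394909 0.048     ] [0.53813472 0.11256484 0.048     ] 0.03803117396997606
foot [0.55370446 0.1040261  0.038     ] [0.52332854 0.10603361 0.038     ]
yaw -4.174555535189333
gap 0.007382685125509072
bed end [array([0.56780702, 0.02777135, 0.008     ]), array([0.4996533 , 0.02808158, 0.008     ])] -0.26080580259018316
[np.float64(87.00436384456641), np.float64(87.17511838601189)]
bed left [0.5743326  0.19772935 0.008     ] [0.50878752 0.20095961 0.008     ]
```

View pics/w2d.png

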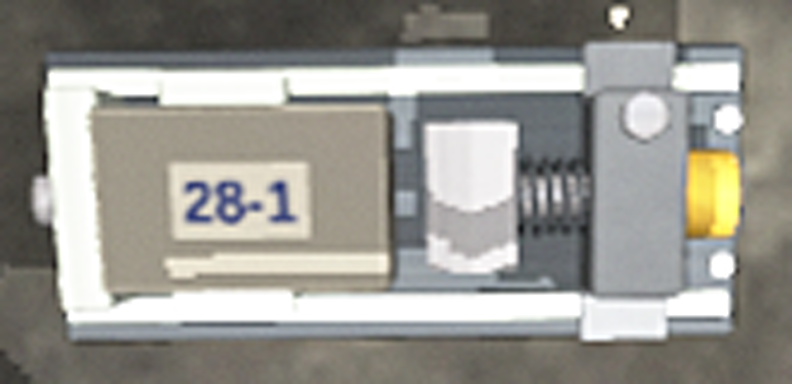

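```bash
python3 -c "
from h import *
plan(.5377,.3832,.12,-10.35,8)"
```

```text
[{"x": 0.64, "y": -3.55, "z": 1.01, "roll": 0.015}, {"x": 0.59, "y": -3.56, "z": 1.01, "roll": 0.015}, {"x": 0.53, "y": -3.57, "z": 1.01, "roll": 0.015}, {"x": 0.48, "y": -3.57, "z": 1.01, "roll": 0.015}, {"x": 0.42, "y": -3.58, "z": 1.01, "roll": 0.015}, {"x": 0.37, "y": -3.59, "z": 1.01, "roll": 0.015}, {"x": 0.31, "y": -3.59, "z": 1.01, "roll": 0.015}, {"x": 0.26, "y": -3.6, "z": 1.01, "roll": 0.015}]
```

jog_arm(commands=[{"x": 0.6, "y": -3.6, "z": 1.0, "roll": 0.015}, {"x": 0.6, "y": -3.6, "z": 1.0, "roll": 0.015}, {"x": 0.5, "y": -3.6, "z": 1.0, "roll": 0.015}, {"x": 0.5, "y": -3.6, "z": 1.0, "roll": 0.015}, {"x": 0.4, "y": -3.6, "z": 1.0, "roll": 0.015}, {"x": 0.4, "y": -3.6, "z": 1.0, "roll": 0.015}, {"x": 0.3, "y": -3.6, "z": 1.0, "roll": 0.015}, {"x": 0.3, "y": -3.6, "z": 1.0, "roll": 0.015}, {"x": 0, "y": 0, "z": 0, "roll": 0}, {"x": 0, "y": 0, "z": 0, "roll": 0}], gripper=5)

```text
clock: 4.15
tool_pos: [0.5356, 0.3876, 0.1188]
orientation: [179.9, 0.1, -9.9]
force: [-0.0, -0.4, 0.8]
opening: 0.0504
```

```bash
python3 -c "
from h import *
plan(.5377,.3832,.049,-10.35,4);s,c=shot('wrist','w3')"
```

```text
[{"x": 0.07, "y": 0.1, "z": 1.75, "roll": 0.002}, {"x": 0.07, "y": 0.1, "z": 1.75, "roll": 0.002}, {"x": 0.07, "y": 0.1, "z": 1.75, "roll": 0.002}, {"x": 0.07, "y": 0.1, "z": 1.75, "roll": 0.002}]
```

View pics/w3.png

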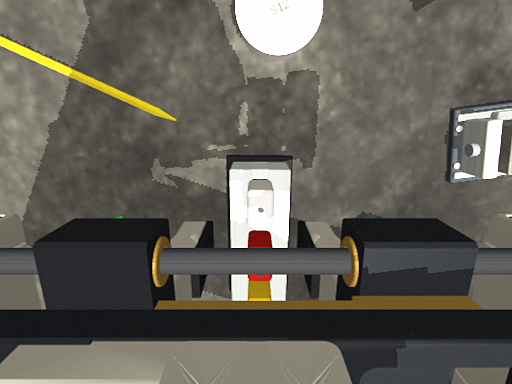

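jog_arm(commands=[{"x": 0.1, "y": 0.2, "z": 1.0, "roll": 0.004}, {"x": 0.1, "y": 0.2, "z": 2.0, "roll": 0.004}, {"x": 0.1, "y": 0, "z": 2.0, "roll": 0}, {"x": 0, "y": 0, "z": 2.0, "roll": 0}, {"x": 0, "y": 0, "z": 0, "roll": 0}, {"x": 0, "y": 0, "z": 0, "roll": 0}])

```text
clock: 4.8
tool_pos: [0.5389, 0.3812, 0.0505]
orientation: [180.0, -0.0, -10.5]
force: [0.7, 0.2, 0.3]
opening: 0.0501
```

```bash
python3 -c "
from h import *
plan(.5377,.3832,.049,-10.35,1);print(ctrl.get_obs())"
```

```text
[{"x": -0.15, "y": -0.17, "z": 0.15, "roll": -0.003}]
{'clock': 4.8, 'joint_pos': array([ 5.21783103e+01,  2.77802863e+01, -1.29592960e+01,  1.59881330e-02,
       -4.92760740e+01,  2.73115010e+01]), 'qvel': array([ 0.17206323, -0.99621674,  1.32366617,  0.26634258, -0.25476651,
        0.02900435]), 'tau': array([-7.98169943e-02, -6.03566051e+01,  2.26208800e+01,  5.32883853e+00,
        1.00461880e-01, -2.51149977e-03]), 'tool_pos': array([0.53886453, 0.38124457, 0.05050444]), 'orientation': array([ 1.79980530e+02, -3.57952081e-03, -1.04997555e+01]), 'force': array([0.66951363, 0.23285458, 0.32462715]), 'moment': array([-0.11189591,  0.08842196,  0.00322438]), 'opening': 0.050119013409999726}
```

jog_arm(commands=[{"x": -0.1, "y": -0.15, "z": 0.1, "roll": 0}, {"x": 0, "y": 0, "z": 0, "roll": 0}, {"x": 0, "y": 0, "z": 0, "roll": 0}, {"x": 0, "y": 0, "z": 0, "roll": 0}], gripper=2.6)

```text
clock: 5.2
tool_pos: [0.5382, 0.3838, 0.0497]
orientation: [-180.0, -0.0, -10.5]
force: [0.8, -0.1, -0.2]
opening: 0.0273
```

jog_arm(commands=[{"x": 0, "y": 0, "z": 0, "roll": 0}, {"x": 0, "y": 0, "z": 0, "roll": 0}, {"x": 0, "y": 0, "z": 0, "roll": 0}, {"x": 0, "y": 0, "z": 0, "roll": 0}], gripper=0)

```text
clock: 5.6
tool_pos: [0.5381, 0.3836, 0.0494]
orientation: [-180.0, -0.0, -10.5]
force: [-1.2, -0.6, 2.9]
opening: 0.0202
```

jog_arm(commands=[{"x": 0, "y": 0, "z": -0.5, "roll": 0}, {"x": 0, "y": 0, "z": -1.5, "roll": 0}, {"x": 0, "y": 0, "z": -2, "roll": 0}, {"x": 0, "y": 0, "z": -2.5, "roll": 0}, {"x": 0, "y": 0, "z": -2, "roll": 0}, {"x": 0, "y": 0, "z": 0, "roll": 0}, {"x": 0, "y": 0, "z": 0, "roll": 0}])

```text
clock: 6.3
tool_pos: [0.5381, 0.3837, 0.1352]
orientation: [-179.9, -0.0, -10.5]
force: [0.0, -0.9, -1.3]
opening: 0.0199
```

```bash
python3 -c "
from h import *
s,c=shot('wrist','w4');print(ctrl.get_obs()['force'],ctrl.get_obs()['moment'])
for z in (0.005,.0286): print(proj(c,np.array(s['tp'])-[0,0,z]))
plan(.538,.109,.13,-3,8)
im=cv2.imread('pics/w4.png');cv2.imwrite('pics/w4c.png',cv2.resize(im[180:300,180:340],None,fx=4,fy=4,interpolation=cv2.INTER_CUBIC))"
```

```text
[-0.71209111 -0.22943954 -0.89684517] [-0.18842766  0.10396527 -0.00842887]
[[255.195444   233.23008784]]
[[255.19931452 219.25869354]]
[{"x": 0.63, "y": 3.37, "z": 0.05, "roll": -0.016}, {"x": 0.57, "y": 3.38, "z": 0.05, "roll": -0.016}, {"x": 0.52, "y": 3.39, "z": 0.05, "roll": -0.016}, {"x": 0.46, "y": 3.4, "z": 0.05, "roll": -0.016}, {"x": 0.41, "y": 3.41, "z": 0.05, "roll": -0.016}, {"x": 0.35, "y": 3.41, "z": 0.05, "roll": -0.016}, {"x": 0.29, "y": 3.42, "z": 0.05, "roll": -0.016}, {"x": 0.24, "y": 3.42, "z": 0.05, "roll": -0.016}]
```

View pics/w4c.png

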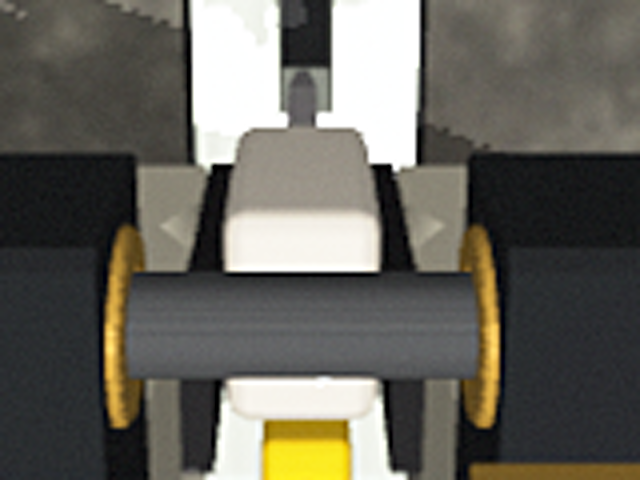

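jog_arm(commands=[{"x": 0.6, "y": 3.4, "z": 0.1, "roll": -0.016}, {"x": 0.6, "y": 3.4, "z": 0, "roll": -0.016}, {"x": 0.5, "y": 3.4, "z": 0.1, "roll": -0.016}, {"x": 0.5, "y": 3.4, "z": 0, "roll": -0.016}, {"x": 0.4, "y": 3.4, "z": 0.1, "roll": -0.016}, {"x": 0.3, "y": 3.4, "z": 0, "roll": -0.016}, {"x": 0.3, "y": 3.4, "z": 0.1, "roll": -0.016}, {"x": 0.2, "y": 3.4, "z": 0, "roll": -0.016}, {"x": 0, "y": 0, "z": 0, "roll": 0}, {"x": 0, "y": 0, "z": 0, "roll": 0}, {"x": 0, "y": 0, "z": 0, "roll": 0}])

```text
clock: 7.45
tool_pos: [0.5373, 0.1095, 0.1297]
orientation: [180.0, 0.0, -3.1]
force: [0.7, 0.6, -1.6]
opening: 0.0193
```

```bash
python3 -c "
from h import *
s,c=shot('wrist','w5');o=ctrl.get_obs();print(o['tool_pos'],o['orientation'],o['force'])
im=cv2.imread('pics/w5.png');cv2.imwrite('pics/w5c.png',cv2.resize(im[140:260,180:340],None,fx=5,fy=5,interpolation=cv2.INTER_CUBIC))"
```

```text
[0.53732136 0.10982317 0.12980361] [ 1.79986084e+02  2.38825436e-02 -3.10916737e+00] [ 0.49054826  0.69186562 -0.379334  ]
```

View pics/w5c.png

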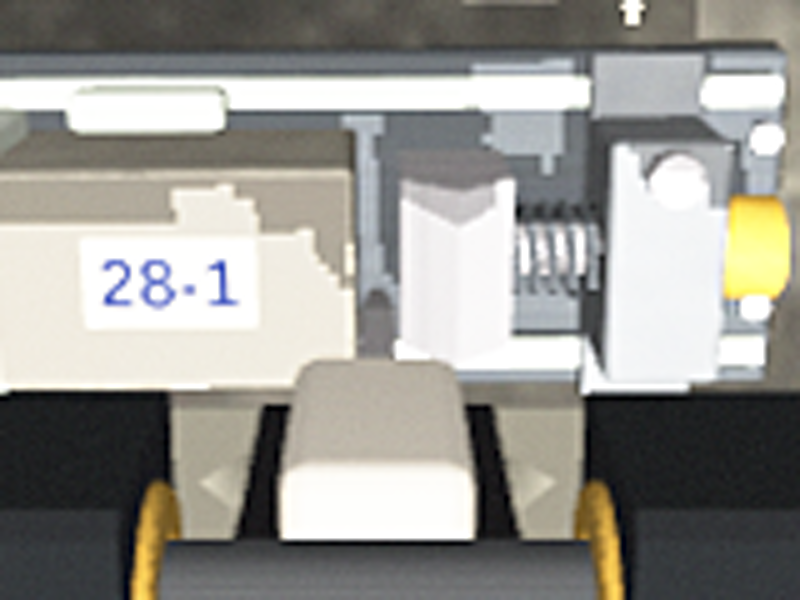

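jog_arm(commands=[{"x": 0, "y": 0.03, "z": 1.0, "roll": 0}, {"x": 0, "y": 0, "z": 1.0, "roll": 0}, {"x": 0, "y": 0, "z": 1.0, "roll": 0}, {"x": 0, "y": 0, "z": 0.5, "roll": 0}, {"x": 0, "y": 0, "z": 0.3, "roll": 0}, {"x": 0, "y": 0, "z": 0, "roll": 0}, {"x": 0, "y": 0, "z": 0, "roll": 0}])

```text
clock: 8.2
tool_pos: [0.5375, 0.109, 0.0923]
orientation: [-180.0, -0.0, -3.1]
force: [-0.7, 0.0, -0.9]
opening: 0.0199
```

```bash
cat >> h.py <<'E'
def st():
    o=ctrl.get_obs(); print(np.round(o['tool_pos']*1000,2),np.round(o['orientation'],2),"F",np.round(o['force'],2),"M",np.round(o['moment'],2),"op",round(o['opening']*1000,2),o['clock'])
E
python3 -c "
from h import *
s,c=shot('wrist','w6');st()
im=cv2.imread('pics/w6.png');cv2.imwrite('pics/w6c.png',cv2.resize(im[140:260,180:340],None,fx=5,fy=5,interpolation=cv2.INTER_CUBIC))"
```

```text
[537.6  109.02  92.51] [-1.7998e+02 -3.0000e-02 -3.1400e+00] F [-0.77  0.28 -1.34] M [-0.12  0.06 -0.  ] op 19.95 8.25
```

View pics/w6c.png

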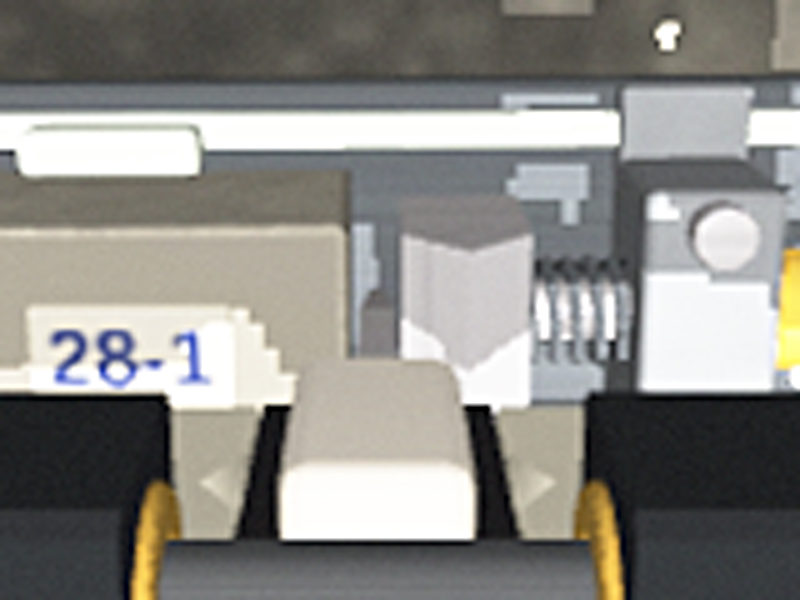

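jog_arm(commands=[{"x": 0, "y": -0.01, "z": 0.4, "roll": 0}, {"x": 0, "y": 0, "z": 0.4, "roll": 0}, {"x": 0, "y": 0, "z": 0.4, "roll": 0}])

```text
clock: 8.55
tool_pos: [0.5373, 0.109, 0.0799]
orientation: [-180.0, -0.0, -3.1]
force: [0.9, 0.5, -0.8]
opening: 0.0199
```

jog_arm(commands=[{"x": 0, "y": 0, "z": 0.4, "roll": 0}, {"x": 0, "y": 0, "z": 0.4, "roll": 0}, {"x": 0, "y": 0, "z": 0.4, "roll": 0}])

```text
clock: 8.85
tool_pos: [0.5373, 0.109, 0.0677]
orientation: [180.0, 0.0, -3.1]
force: [-0.1, 0.4, -1.7]
opening: 0.0199
```

jog_arm(commands=[{"x": 0, "y": 0, "z": 0.3, "roll": 0}, {"x": 0, "y": 0, "z": 0.3, "roll": 0}, {"x": 0, "y": 0, "z": 0.2, "roll": 0}, {"x": 0, "y": 0, "z": 0.1, "roll": 0}])

```text
clock: 9.25
tool_pos: [0.5372, 0.109, 0.0589]
orientation: [180.0, 0.0, -3.1]
force: [0.1, -0.7, -1.5]
opening: 0.0196
```

jog_arm(commands=[{"x": 0, "y": 0, "z": 0.1, "roll": 0}, {"x": 0, "y": 0, "z": 0.1, "roll": 0}])

```text
clock: 9.45
tool_pos: [0.5374, 0.109, 0.0572]
orientation: [-180.0, -0.0, -3.1]
force: [-0.2, 0.6, -1.2]
opening: 0.0198
```

jog_arm(commands=[{"x": 0, "y": 0, "z": 0.05, "roll": 0}, {"x": 0, "y": 0, "z": 0.05, "roll": 0}])

```text
clock: 9.65
tool_pos: [0.5374, 0.109, 0.0562]
orientation: [-180.0, -0.0, -3.1]
force: [0.0, 0.3, -0.5]
opening: 0.0198
```

jog_arm(commands=[{"x": 0, "y": 0, "z": 0.04, "roll": 0}, {"x": 0, "y": 0, "z": 0.03, "roll": 0}])

```text
clock: 9.85
tool_pos: [0.5374, 0.109, 0.0555]
orientation: [-180.0, -0.0, -3.1]
force: [-0.6, 0.3, -0.8]
opening: 0.0197
```

jog_arm(commands=[{"x": 0, "y": 0, "z": 0.02, "roll": 0}, {"x": 0, "y": 0, "z": 0.02, "roll": 0}])

```text
clock: 10.05
tool_pos: [0.5374, 0.109, 0.0553]
orientation: [180.0, -0.0, -3.1]
force: [-1.3, 0.2, 3.2]
opening: 0.0196
```

White is fully down at TCP z 55.3 mm with about 3 N on the shoulder and no drag, so it's loose. Before lifting it, I'll feel gently for the two sides to centre the next leaf.

jog_arm(commands=[{"x": 0, "y": 0, "z": -0.1, "roll": 0}, {"x": 0, "y": -0.05, "z": 0, "roll": 0}, {"x": 0, "y": 0, "z": 0, "roll": 0}])

```text
clock: 10.35
tool_pos: [0.5374, 0.1096, 0.056]
orientation: [-180.0, -0.0, -3.1]
force: [0.0, 0.2, -0.2]
opening: 0.0198
```

jog_arm(commands=[{"x": 0, "y": -0.03, "z": 0, "roll": 0}, {"x": 0, "y": 0, "z": 0, "roll": 0}])

```text
clock: 10.55
tool_pos: [0.5373, 0.1098, 0.056]
orientation: [180.0, 0.0, -3.1]
force: [-0.1, 0.1, -1.2]
opening: 0.0201
```

jog_arm(commands=[{"x": 0, "y": -0.03, "z": 0, "roll": 0}, {"x": 0, "y": 0, "z": 0, "roll": 0}])

```text
clock: 10.75
tool_pos: [0.5374, 0.1101, 0.056]
orientation: [180.0, 0.0, -3.1]
force: [-0.5, -0.2, -1.3]
opening: 0.0201
```

jog_arm(commands=[{"x": 0, "y": -0.03, "z": 0, "roll": 0}, {"x": 0, "y": 0, "z": 0, "roll": 0}])

```text
clock: 10.95
tool_pos: [0.5374, 0.1104, 0.0561]
orientation: [180.0, 0.0, -3.1]
force: [0.5, -0.2, -0.7]
opening: 0.0197
```

jog_arm(commands=[{"x": 0, "y": -0.02, "z": 0, "roll": 0}, {"x": 0, "y": 0, "z": 0, "roll": 0}])

```text
clock: 11.15
tool_pos: [0.5374, 0.1106, 0.0561]
orientation: [180.0, -0.0, -3.1]
force: [-0.2, -0.3, -0.9]
opening: 0.02
```

jog_arm(commands=[{"x": 0, "y": -0.02, "z": 0, "roll": 0}, {"x": 0, "y": 0, "z": 0, "roll": 0}])

```text
clock: 11.35
tool_pos: [0.5374, 0.1108, 0.0561]
orientation: [180.0, 0.0, -3.1]
force: [-0.4, -0.2, -1.2]
opening: 0.0197
```

jog_arm(commands=[{"x": 0, "y": -0.02, "z": 0, "roll": 0}, {"x": 0, "y": 0, "z": 0, "roll": 0}])

```text
clock: 11.55
tool_pos: [0.5374, 0.1109, 0.0561]
orientation: [180.0, 0.0, -3.1]
force: [-0.2, -1.8, -0.7]
opening: 0.0196
```

jog_arm(commands=[{"x": 0, "y": -0.02, "z": 0, "roll": 0}, {"x": 0, "y": 0, "z": 0, "roll": 0}])

```text
clock: 11.75
tool_pos: [0.5374, 0.1109, 0.0561]
orientation: [180.0, 0.0, -3.1]
force: [0.9, -2.3, -0.4]
opening: 0.0198
```

jog_arm(commands=[{"x": 0, "y": 0.12, "z": 0, "roll": 0}, {"x": 0, "y": 0.08, "z": 0, "roll": 0}, {"x": 0, "y": 0, "z": 0, "roll": 0}])

```text
clock: 12.05
tool_pos: [0.5374, 0.1093, 0.0561]
orientation: [-180.0, -0.0, -3.1]
force: [-0.0, 0.8, -0.7]
opening: 0.0199
```

jog_arm(commands=[{"x": 0, "y": 0.02, "z": 0, "roll": 0}, {"x": 0, "y": 0, "z": 0, "roll": 0}])

```text
clock: 12.25
tool_pos: [0.5374, 0.1091, 0.0561]
orientation: [-180.0, -0.0, -3.1]
force: [-0.5, -0.1, -0.5]
opening: 0.0201
```

jog_arm(commands=[{"x": 0, "y": 0.02, "z": 0, "roll": 0}, {"x": 0, "y": 0, "z": 0, "roll": 0}])

```text
clock: 12.45
tool_pos: [0.5373, 0.1088, 0.056]
orientation: [-180.0, 0.0, -3.1]
force: [-1.2, -0.2, -2.0]
opening: 0.0199
```

jog_arm(commands=[{"x": 0, "y": 0.02, "z": 0, "roll": 0}, {"x": 0, "y": 0, "z": 0, "roll": 0}])

```text
clock: 12.65
tool_pos: [0.5373, 0.1086, 0.056]
orientation: [180.0, 0.0, -3.1]
force: [-0.2, -1.3, -0.9]
opening: 0.0197
```

jog_arm(commands=[{"x": 0, "y": 0.02, "z": 0, "roll": 0}, {"x": 0, "y": 0, "z": 0, "roll": 0}])

```text
clock: 12.85
tool_pos: [0.5373, 0.1084, 0.0561]
orientation: [180.0, 0.0, -3.1]
force: [-0.2, 0.8, -0.7]
opening: 0.0196
```

jog_arm(commands=[{"x": 0, "y": 0.02, "z": 0, "roll": 0}, {"x": 0, "y": 0, "z": 0, "roll": 0}])

```text
clock: 13.05
tool_pos: [0.5373, 0.1082, 0.0561]
orientation: [180.0, 0.0, -3.1]
force: [-0.2, 0.2, -1.4]
opening: 0.0198
```

jog_arm(commands=[{"x": 0, "y": 0.02, "z": 0, "roll": 0}, {"x": 0, "y": 0, "z": 0, "roll": 0}])

```text
clock: 13.25
tool_pos: [0.5373, 0.108, 0.0561]
orientation: [-180.0, -0.0, -3.1]
force: [-1.2, -0.2, -1.5]
opening: 0.0198
```

jog_arm(commands=[{"x": 0, "y": 0.03, "z": 0, "roll": 0}, {"x": 0, "y": 0, "z": 0, "roll": 0}])

```text
clock: 13.45
tool_pos: [0.5372, 0.1077, 0.0561]
orientation: [180.0, 0.0, -3.1]
force: [0.0, -0.2, -1.2]
opening: 0.0201
```

jog_arm(commands=[{"x": 0, "y": 0.03, "z": 0, "roll": 0}, {"x": 0, "y": 0, "z": 0, "roll": 0}])

```text
clock: 13.65
tool_pos: [0.5373, 0.1076, 0.0561]
orientation: [-180.0, -0.0, -3.1]
force: [-0.7, 1.2, -1.5]
opening: 0.0198
```

jog_arm(commands=[{"x": 0, "y": 0.03, "z": 0, "roll": 0}, {"x": 0, "y": 0, "z": 0, "roll": 0}])

```text
clock: 13.85
tool_pos: [0.5373, 0.1075, 0.0561]
orientation: [-180.0, -0.0, -3.1]
force: [-0.1, 2.8, -1.6]
opening: 0.0197
```

jog_arm(commands=[{"x": 0, "y": -0.1, "z": 0, "roll": 0}, {"x": 0, "y": -0.1, "z": -0.4, "roll": 0}, {"x": 0, "y": 0, "z": -0.6, "roll": 0}, {"x": 0, "y": 0, "z": -0.8, "roll": 0}])

```text
clock: 14.25
tool_pos: [0.5373, 0.1089, 0.0745]
orientation: [180.0, 0.0, -3.1]
force: [-0.4, 0.2, -1.0]
opening: 0.0198
```

jog_arm(commands=[{"x": 0, "y": 0, "z": -1.5, "roll": 0}, {"x": 0, "y": 0, "z": -2, "roll": 0}, {"x": 0, "y": 0, "z": -2, "roll": 0}])

```text
clock: 14.55
tool_pos: [0.5373, 0.1089, 0.1304]
orientation: [180.0, -0.0, -3.1]
force: [1.0, -0.6, -0.9]
opening: 0.0199
```

```bash
python3 -c "
from h import *
st();plan(.5381,.3836,.13,-10.5,8)"
```

```text
[537.32 108.93 130.44] [ 1.80e+02 -1.00e-02 -3.14e+00] F [ 0.96 -0.55 -0.92] M [-0.13  0.06  0.01] op 19.9 14.55
[{"x": -0.18, "y": -3.43, "z": 0.01, "roll": 0.016}, {"x": -0.23, "y": -3.43, "z": 0.01, "roll": 0.016}, {"x": -0.29, "y": -3.42, "z": 0.01, "roll": 0.016}, {"x": -0.34, "y": -3.42, "z": 0.01, "roll": 0.016}, {"x": -0.4, "y": -3.41, "z": 0.01, "roll": 0.016}, {"x": -0.45, "y": -3.4, "z": 0.01, "roll": 0.016}, {"x": -0.51, "y": -3.4, "z": 0.01, "roll": 0.016}, {"x": -0.56, "y": -3.39, "z": 0.01, "roll": 0.016}]
```

jog_arm(commands=[{"x": -0.2, "y": -3.4, "z": 0, "roll": 0.016}, {"x": -0.2, "y": -3.4, "z": 0, "roll": 0.016}, {"x": -0.3, "y": -3.4, "z": 0, "roll": 0.016}, {"x": -0.3, "y": -3.4, "z": 0, "roll": 0.016}, {"x": -0.4, "y": -3.4, "z": 0, "roll": 0.016}, {"x": -0.5, "y": -3.4, "z": 0, "roll": 0.016}, {"x": -0.5, "y": -3.4, "z": 0, "roll": 0.016}, {"x": -0.6, "y": -3.4, "z": 0, "roll": 0.016}, {"x": 0, "y": 0, "z": 0, "roll": 0}, {"x": 0, "y": 0, "z": 0, "roll": 0}, {"x": 0, "y": 0, "z": 0, "roll": 0}])

```text
clock: 15.65
tool_pos: [0.5375, 0.3822, 0.1293]
orientation: [180.0, 0.0, -10.5]
force: [-1.2, -0.7, -0.3]
opening: 0.0198
```

```bash
python3 -c "
from h import *
st();plan(.5381,.3836,.0494,-10.5,1)
s,c=shot('wrist','w7')
im=cv2.imread('pics/w7.png');cv2.imwrite('pics/w7c.png',cv2.resize(im[140:260,180:340],None,fx=4,fy=4,interpolation=cv2.INTER_CUBIC))"
```

```text
[537.51 382.25 129.33] [ 1.7998e+02  1.0000e-02 -1.0480e+01] F [-1.18 -0.67 -0.34] M [-0.09  0.04 -0.02] op 19.78 15.65
[{"x": 0.03, "y": -0.14, "z": 7.99, "roll": 0.0}]
```

View pics/w7c.png

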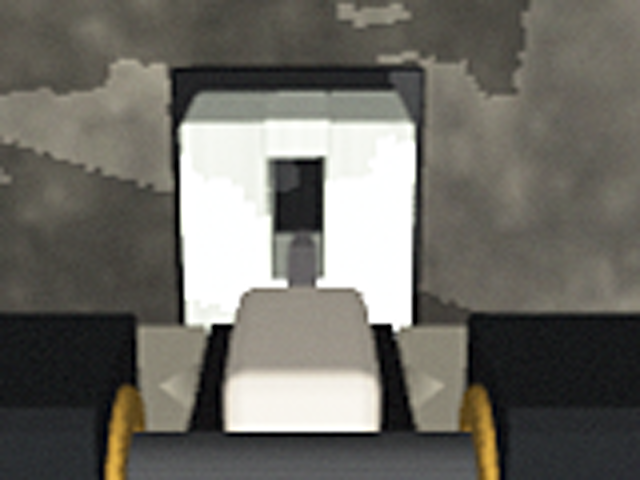

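jog_arm(commands=[{"x": 0.04, "y": -0.12, "z": 1.5, "roll": 0}, {"x": 0, "y": 0, "z": 1.5, "roll": 0}, {"x": 0, "y": 0, "z": 1.0, "roll": 0}, {"x": 0, "y": 0, "z": 1.0, "roll": 0}])

```text
clock: 16.1
tool_pos: [0.5379, 0.3833, 0.0773]
orientation: [179.9, 0.0, -10.5]
force: [0.4, 0.7, 0.3]
opening: 0.0198
```

jog_arm(commands=[{"x": 0, "y": 0, "z": 1.0, "roll": 0}, {"x": 0, "y": 0, "z": 0.8, "roll": 0}, {"x": 0, "y": 0, "z": 0.6, "roll": 0}, {"x": 0, "y": 0, "z": 0.2, "roll": 0}, {"x": 0, "y": 0, "z": 0.1, "roll": 0}])

```text
clock: 16.6
tool_pos: [0.5383, 0.3842, 0.052]
orientation: [180.0, -0.0, -10.5]
force: [0.1, -0.1, -1.4]
opening: 0.0198
```

```bash
python3 -c "
from h import *
st()"
```

```text
[538.32 384.16  51.97] [180.    -0.   -10.47] F [ 0.1  -0.07 -1.41] M [-0.09  0.04 -0.04] op 19.83 16.6
```

jog_arm(commands=[{"x": 0, "y": 0, "z": 0.15, "roll": 0}, {"x": 0, "y": 0, "z": 0.08, "roll": 0}, {"x": 0, "y": 0, "z": 0, "roll": 0}])

```text
clock: 16.9
tool_pos: [0.5383, 0.3842, 0.05]
orientation: [-180.0, -0.0, -10.5]
force: [0.1, 0.2, -1.9]
opening: 0.0194
```

jog_arm(commands=[{"x": 0, "y": 0, "z": 0.03, "roll": 0}, {"x": 0, "y": 0, "z": 0, "roll": 0}])

```text
clock: 17.1
tool_pos: [0.5383, 0.3841, 0.0496]
orientation: [-180.0, -0.0, -10.5]
force: [0.6, 0.1, -1.4]
opening: 0.0197
```

jog_arm(commands=[{"x": 0, "y": 0, "z": 0.03, "roll": 0}, {"x": 0, "y": 0, "z": 0, "roll": 0}])

```text
clock: 17.3
tool_pos: [0.5383, 0.3841, 0.0494]
orientation: [-180.0, -0.0, -10.5]
force: [-0.3, -1.0, 0.0]
opening: 0.0196
```

jog_arm(commands=[{"x": 0, "y": 0, "z": 0, "roll": 0}, {"x": 0, "y": 0, "z": 0, "roll": 0}, {"x": 0, "y": 0, "z": 0, "roll": 0}, {"x": 0, "y": 0, "z": -1, "roll": 0}, {"x": 0, "y": 0, "z": -2, "roll": 0}, {"x": 0, "y": 0, "z": -2, "roll": 0}, {"x": 0, "y": 0, "z": -1, "roll": 0}], gripper=5)

```text
clock: 18.0
tool_pos: [0.5391, 0.3849, 0.1119]
orientation: [-179.9, -0.1, -10.5]
force: [-0.5, 0.1, 0.2]
opening: 0.0497
```

```bash
python3 -c "
from h import *
st();plan(.4473,.3997,.11,-10.5,3)"
```

```text
[539.1  384.87 111.88] [-1.7985e+02 -1.1000e-01 -1.0450e+01] F [-0.51  0.06  0.16] M [-0.06 -0.02 -0.02] op 49.73 18.0
[{"x": -3.1, "y": 0.07, "z": 0.06, "roll": 0.0}, {"x": -3.1, "y": 0.07, "z": 0.06, "roll": 0.0}, {"x": -3.1, "y": 0.07, "z": 0.06, "roll": 0.0}]
```

jog_arm(commands=[{"x": -3.1, "y": 0.05, "z": 0, "roll": 0}, {"x": -3.1, "y": 0.05, "z": 0, "roll": 0}, {"x": -3.1, "y": 0.05, "z": 0, "roll": 0}, {"x": 0, "y": 0, "z": 0, "roll": 0}, {"x": 0, "y": 0, "z": 0, "roll": 0}, {"x": 0, "y": 0, "z": 0, "roll": 0}])

```text
clock: 18.6
tool_pos: [0.4471, 0.3997, 0.1094]
orientation: [-180.0, -0.0, -10.5]
force: [-0.2, 0.0, 0.8]
opening: 0.0504
```

```bash
python3 -c "
from h import *
st();plan(.4473,.3997,.0494,-10.5,1);s,c=shot('wrist','w8')"
```

```text
[447.06 399.66 109.38] [-1.7998e+02 -2.0000e-02 -1.0470e+01] F [-0.19  0.    0.77] M [-0.09  0.01 -0.02] op 50.45 18.6
[{"x": 0.02, "y": -0.01, "z": 6.0, "roll": 0.001}]
```

View pics/w8.png

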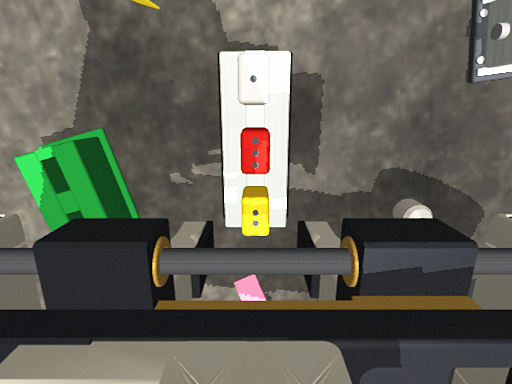

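White is seated in its slot again at (253,77), and yellow, with two dots, is between the fingers at (255,215).

jog_arm(commands=[{"x": 0, "y": 0, "z": 2, "roll": 0}, {"x": 0, "y": 0, "z": 2, "roll": 0}, {"x": 0, "y": 0, "z": 1.5, "roll": 0}, {"x": 0, "y": 0, "z": 0.5, "roll": 0}, {"x": 0, "y": 0, "z": 0, "roll": 0}, {"x": 0, "y": 0, "z": 0, "roll": 0}], gripper=3)

```text
clock: 19.25
tool_pos: [0.4472, 0.3997, 0.0497]
orientation: [-180.0, -0.0, -10.5]
force: [-0.1, -0.6, -0.1]
opening: 0.03
```

jog_arm(commands=[{"x": 0, "y": 0, "z": 0, "roll": 0}, {"x": 0, "y": 0, "z": 0, "roll": 0}, {"x": 0, "y": 0, "z": 0, "roll": 0}, {"x": 0, "y": 0, "z": 0, "roll": 0}], gripper=0)

```text
clock: 19.65
tool_pos: [0.4468, 0.3999, 0.05]
orientation: [-179.9, -0.0, -10.5]
force: [0.4, -1.4, 3.7]
opening: 0.0201
```

jog_arm(commands=[{"x": 0, "y": 0, "z": -0.5, "roll": 0}, {"x": 0, "y": 0, "z": -1.5, "roll": 0}, {"x": 0, "y": 0, "z": -2, "roll": 0}, {"x": 0, "y": 0, "z": -2.5, "roll": 0}, {"x": 0, "y": 0, "z": -1.5, "roll": 0}, {"x": 0, "y": 0, "z": 0, "roll": 0}, {"x": 0, "y": 0, "z": 0, "roll": 0}])

```text
clock: 20.35
tool_pos: [0.4462, 0.3994, 0.129]
orientation: [-180.0, 0.0, -10.5]
force: [0.5, 0.1, -1.0]
opening: 0.0202
```

```bash
python3 -c "
from h import *
st();plan(.5373,.1092,.13,-3.14,9)"
```

```text
[446.17 399.36 129.01] [-1.7999e+02  2.0000e-02 -1.0480e+01] F [ 0.55  0.13 -0.98] M [-0.14  0.14  0.01] op 20.2 20.35
[{"x": 1.58, "y": 2.99, "z": -0.01, "roll": -0.014}, {"x": 1.54, "y": 3.01, "z": -0.01, "roll": -0.014}, {"x": 1.5, "y": 3.03, "z": -0.01, "roll": -0.014}, {"x": 1.45, "y": 3.05, "z": -0.01, "roll": -0.014}, {"x": 1.41, "y": 3.07, "z": -0.01, "roll": -0.014}, {"x": 1.37, "y": 3.09, "z": -0.01, "roll": -0.014}, {"x": 1.32, "y": 3.11, "z": -0.01, "roll": -0.014}, {"x": 1.28, "y": 3.13, "z": -0.01, "roll": -0.014}, {"x": 1.23, "y": 3.15, "z": -0.01, "roll": -0.014}]
```

jog_arm(commands=[{"x": 1.6, "y": 3.0, "z": 0, "roll": -0.014}, {"x": 1.5, "y": 3.0, "z": 0, "roll": -0.014}, {"x": 1.5, "y": 3.0, "z": 0, "roll": -0.014}, {"x": 1.5, "y": 3.1, "z": 0, "roll": -0.014}, {"x": 1.4, "y": 3.1, "z": 0, "roll": -0.014}, {"x": 1.4, "y": 3.1, "z": 0, "roll": -0.014}, {"x": 1.3, "y": 3.1, "z": 0, "roll": -0.014}, {"x": 1.3, "y": 3.1, "z": 0, "roll": -0.014}, {"x": 1.2, "y": 3.1, "z": 0, "roll": -0.014}, {"x": 0, "y": 0, "z": 0, "roll": 0}, {"x": 0, "y": 0, "z": 0, "roll": 0}, {"x": 0, "y": 0, "z": 0, "roll": 0}])

```text
clock: 21.55
tool_pos: [0.5372, 0.1096, 0.1284]
orientation: [180.0, 0.1, -3.3]
force: [0.0, -0.3, -0.8]
opening: 0.0202
```

```bash
python3 -c "
from h import *
st();plan(.5373,.1092,.09,-3.14,1)
s,c=shot('wrist','w9')
im=cv2.imread('pics/w9.png');cv2.imwrite('pics/w9c.png',cv2.resize(im[140:260,180:340],None,fx=5,fy=5,interpolation=cv2.INTER_CUBIC))"
```

```text
[537.16 109.65 128.41] [ 1.7997e+02  6.0000e-02 -3.2600e+00] F [ 0.02 -0.27 -0.83] M [-0.13  0.02 -0.  ] op 20.24 21.55
[{"x": 0.02, "y": 0.04, "z": 3.84, "roll": -0.002}]
```

View pics/w9c.png

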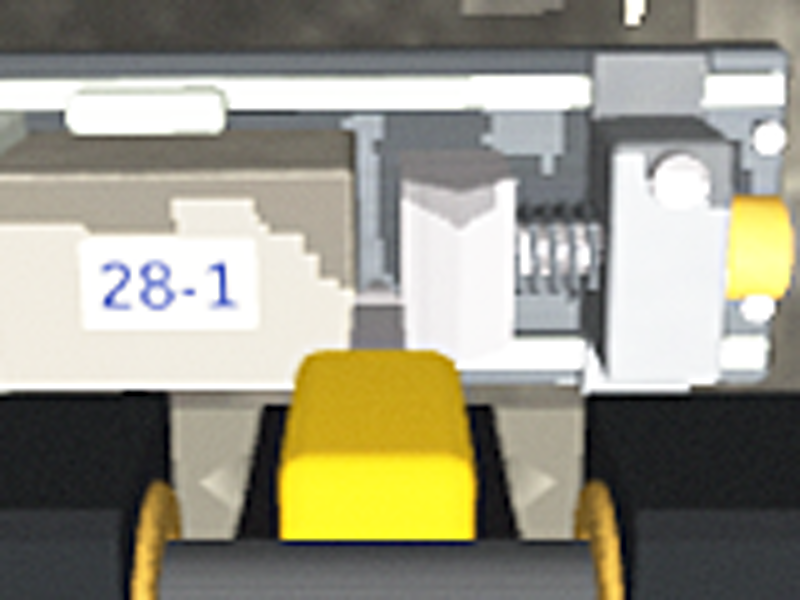

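jog_arm(commands=[{"x": 0, "y": 0.04, "z": 1.0, "roll": -0.002}, {"x": 0, "y": 0, "z": 1.0, "roll": 0}, {"x": 0, "y": 0, "z": 1.0, "roll": 0}, {"x": 0, "y": 0, "z": 0.5, "roll": 0}, {"x": 0, "y": 0, "z": 0, "roll": 0}, {"x": 0, "y": 0, "z": 0, "roll": 0}])

```text
clock: 22.2
tool_pos: [0.5376, 0.1091, 0.094]
orientation: [180.0, 0.0, -3.1]
force: [0.3, 0.6, 0.2]
opening: 0.0199
```

jog_arm(commands=[{"x": 0, "y": 0, "z": 0.4, "roll": 0}, {"x": 0, "y": 0, "z": 0.4, "roll": 0}, {"x": 0, "y": 0, "z": 0.3, "roll": 0}])

```text
clock: 22.5
tool_pos: [0.5375, 0.109, 0.0829]
orientation: [-180.0, -0.0, -3.1]
force: [0.2, -0.3, -1.8]
opening: 0.0202
```

jog_arm(commands=[{"x": 0, "y": -0.02, "z": 0.3, "roll": 0}, {"x": 0, "y": 0, "z": 0.3, "roll": 0}])

```text
clock: 22.7
tool_pos: [0.5376, 0.1093, 0.0769]
orientation: [-180.0, -0.0, -3.1]
force: [-0.1, 0.4, -1.3]
opening: 0.0197
```

jog_arm(commands=[{"x": 0, "y": 0, "z": 0.3, "roll": 0}, {"x": 0, "y": 0, "z": 0.3, "roll": 0}])

```text
clock: 22.9
tool_pos: [0.5376, 0.1093, 0.0709]
orientation: [180.0, -0.0, -3.1]
force: [0.3, -0.2, -1.7]
opening: 0.0197
```

jog_arm(commands=[{"x": 0, "y": 0, "z": 0.3, "roll": 0}, {"x": 0, "y": 0, "z": 0.3, "roll": 0}])

```text
clock: 23.1
tool_pos: [0.5376, 0.1093, 0.0649]
orientation: [180.0, 0.0, -3.1]
force: [0.3, -0.0, -0.3]
opening: 0.0198
```

jog_arm(commands=[{"x": 0, "y": 0, "z": 0.3, "roll": 0}, {"x": 0, "y": 0, "z": 0.2, "roll": 0}])

```text
clock: 23.3
tool_pos: [0.5375, 0.1093, 0.0598]
orientation: [180.0, 0.0, -3.1]
force: [-0.3, -0.5, -0.5]
opening: 0.0197
```

Still no drag, so yellow looks loose too. Going down to the shoulder.

jog_arm(commands=[{"x": 0, "y": 0, "z": 0.2, "roll": 0}, {"x": 0, "y": 0, "z": 0.1, "roll": 0}])

```text
clock: 23.5
tool_pos: [0.5375, 0.1092, 0.0569]
orientation: [180.0, 0.0, -3.1]
force: [0.7, 0.4, -0.9]
opening: 0.0197
```

jog_arm(commands=[{"x": 0, "y": 0, "z": 0.06, "roll": 0}, {"x": 0, "y": 0, "z": 0, "roll": 0}])

```text
clock: 23.7
tool_pos: [0.5376, 0.1093, 0.0566]
orientation: [-180.0, 0.0, -3.1]
force: [0.8, 0.1, -1.5]
opening: 0.0197
```

jog_arm(commands=[{"x": 0, "y": 0, "z": 0.03, "roll": 0}, {"x": 0, "y": 0, "z": 0, "roll": 0}])

```text
clock: 23.9
tool_pos: [0.5377, 0.1093, 0.0563]
orientation: [-180.0, -0.0, -3.1]
force: [-0.6, -0.2, -0.5]
opening: 0.0195
```

jog_arm(commands=[{"x": 0, "y": 0, "z": 0.04, "roll": 0}, {"x": 0, "y": 0, "z": 0, "roll": 0}])

```text
clock: 24.1
tool_pos: [0.5377, 0.1093, 0.056]
orientation: [-180.0, -0.0, -3.1]
force: [-0.2, 0.3, 0.3]
opening: 0.0199
```

jog_arm(commands=[{"x": 0, "y": 0, "z": 0.03, "roll": 0}, {"x": 0, "y": 0, "z": 0, "roll": 0}])

```text
clock: 24.3
tool_pos: [0.5377, 0.1093, 0.056]
orientation: [-180.0, -0.0, -3.1]
force: [-2.1, -0.3, 5.2]
opening: 0.0198
```

jog_arm(commands=[{"x": 0, "y": 0, "z": 0.02, "roll": 0}, {"x": 0, "y": 0, "z": 0, "roll": 0}])

```text
clock: 24.5
tool_pos: [0.5377, 0.1093, 0.0559]
orientation: [-180.0, -0.0, -3.1]
force: [-2.7, -0.2, 7.0]
opening: 0.0197
```

Yellow's shoulder is on the prism (contact at z 56.0 mm, about 6 N) and the drag while sliding stayed under 1 N, so it's loose. It goes back to the rack.

jog_arm(commands=[{"x": 0, "y": 0, "z": -0.3, "roll": 0}, {"x": 0, "y": 0, "z": -0.4, "roll": 0}, {"x": 0, "y": 0, "z": -0.4, "roll": 0}])

```text
clock: 24.8
tool_pos: [0.5376, 0.1092, 0.0665]
orientation: [180.0, 0.0, -3.1]
force: [-0.5, -0.5, -1.8]
opening: 0.0198
```

jog_arm(commands=[{"x": 0, "y": 0, "z": -1, "roll": 0}, {"x": 0, "y": 0, "z": -2, "roll": 0}, {"x": 0, "y": 0, "z": -2, "roll": 0}, {"x": 0, "y": 0, "z": -1.3, "roll": 0}])

```text
clock: 25.2
tool_pos: [0.5382, 0.1095, 0.1314]
orientation: [-179.9, -0.1, -3.1]
force: [-0.3, -0.3, -1.5]
opening: 0.0198
```

```bash
python3 -c "
from h import *
st();plan(.4470,.3997,.13,-10.5,9)"
```

```text
[538.25 109.52 131.44] [-1.7995e+02 -1.1000e-01 -3.1300e+00] F [-0.29 -0.28 -1.46] M [-0.13 -0.07 -0.05] op 19.82 25.2
[{"x": -1.19, "y": -3.16, "z": 0.02, "roll": 0.014}, {"x": -1.23, "y": -3.15, "z": 0.02, "roll": 0.014}, {"x": -1.28, "y": -3.13, "z": 0.02, "roll": 0.014}, {"x": -1.32, "y": -3.11, "z": 0.02, "roll": 0.014}, {"x": -1.37, "y": -3.09, "z": 0.02, "roll": 0.014}, {"x": -1.41, "y": -3.07, "z": 0.02, "roll": 0.014}, {"x": -1.45, "y": -3.05, "z": 0.02, "roll": 0.014}, {"x": -1.5, "y": -3.03, "z": 0.02, "roll": 0.014}, {"x": -1.54, "y": -3.01, "z": 0.02, "roll": 0.014}]
```

jog_arm(commands=[{"x": -1.2, "y": -3.1, "z": 0, "roll": 0.014}, {"x": -1.2, "y": -3.1, "z": 0, "roll": 0.014}, {"x": -1.3, "y": -3.1, "z": 0, "roll": 0.014}, {"x": -1.3, "y": -3.1, "z": 0, "roll": 0.014}, {"x": -1.4, "y": -3.1, "z": 0, "roll": 0.014}, {"x": -1.4, "y": -3.1, "z": 0, "roll": 0.014}, {"x": -1.4, "y": -3.1, "z": 0, "roll": 0.015}, {"x": -1.5, "y": -3.0, "z": 0, "roll": 0.015}, {"x": -1.5, "y": -3.0, "z": 0, "roll": 0.015}, {"x": 0, "y": 0, "z": 0, "roll": 0}, {"x": 0, "y": 0, "z": 0, "roll": 0}, {"x": 0, "y": 0, "z": 0, "roll": 0}])

```text
clock: 26.4
tool_pos: [0.447, 0.3976, 0.1293]
orientation: [180.0, 0.0, -10.5]
force: [-0.0, 0.3, -0.5]
opening: 0.0199
```

```bash
python3 -c "
from h import *
st();plan(.4470,.3998,.0499,-10.5,1)
s,c=shot('wrist','w10')
im=cv2.imread('pics/w10.png');cv2.imwrite('pics/w10c.png',cv2.resize(im[60:260,180:340],None,fx=3,fy=3,interpolation=cv2.INTER_CUBIC))"
```

```text
[446.99 397.55 129.31] [ 1.7997e+02  2.0000e-02 -1.0540e+01] F [-0.05  0.26 -0.53] M [-0.11 -0.02  0.  ] op 19.92 26.4
[{"x": -0.04, "y": -0.22, "z": 7.94, "roll": -0.001}]
```

View pics/w10c.png

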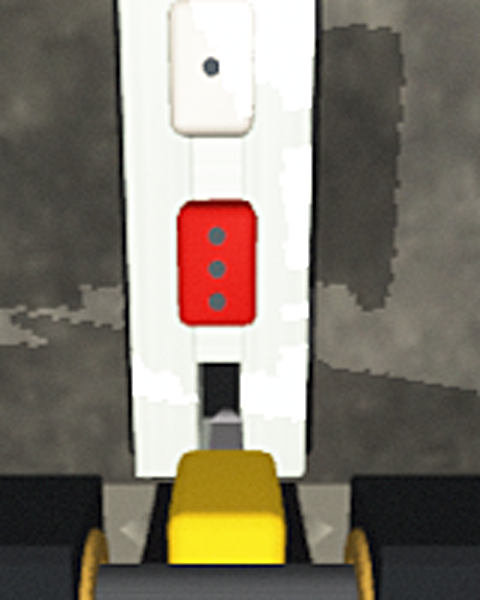

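jog_arm(commands=[{"x": -0.02, "y": -0.2, "z": 1.0, "roll": 0}, {"x": 0, "y": 0, "z": 1.5, "roll": 0}, {"x": 0, "y": 0, "z": 1.2, "roll": 0}, {"x": 0, "y": 0, "z": 1.0, "roll": 0}])

```text
clock: 26.85
tool_pos: [0.4472, 0.3994, 0.081]
orientation: [179.9, 0.0, -10.6]
force: [0.7, -0.1, -0.6]
opening: 0.0199
```

jog_arm(commands=[{"x": 0, "y": 0, "z": 1.0, "roll": 0}, {"x": 0, "y": 0, "z": 1.0, "roll": 0}, {"x": 0, "y": 0, "z": 0.6, "roll": 0}, {"x": 0, "y": 0, "z": 0.3, "roll": 0}, {"x": 0, "y": 0, "z": 0.1, "roll": 0}, {"x": 0, "y": 0, "z": 0, "roll": 0}])

```text
clock: 27.45
tool_pos: [0.4474, 0.4004, 0.0525]
orientation: [-180.0, -0.0, -10.5]
force: [-0.2, 0.4, -1.2]
opening: 0.0198
```

jog_arm(commands=[{"x": 0, "y": 0, "z": 0.15, "roll": 0}, {"x": 0, "y": 0, "z": 0.07, "roll": 0}, {"x": 0, "y": 0, "z": 0, "roll": 0}])

```text
clock: 27.75
tool_pos: [0.4473, 0.4003, 0.0503]
orientation: [-180.0, -0.0, -10.5]
force: [0.2, 0.8, -0.5]
opening: 0.02
```

jog_arm(commands=[{"x": 0, "y": 0, "z": 0.03, "roll": 0}, {"x": 0, "y": 0, "z": 0, "roll": 0}])

```text
clock: 27.95
tool_pos: [0.4473, 0.4003, 0.05]
orientation: [-180.0, -0.0, -10.5]
force: [-1.2, 0.7, -0.6]
opening: 0.0199
```

jog_arm(commands=[{"x": 0, "y": 0, "z": 0.02, "roll": 0}, {"x": 0, "y": 0, "z": 0, "roll": 0}])

```text
clock: 28.15
tool_pos: [0.4473, 0.4003, 0.05]
orientation: [-180.0, -0.0, -10.5]
force: [-0.7, -0.7, 3.1]
opening: 0.0197
```

jog_arm(commands=[{"x": 0, "y": 0, "z": 0, "roll": 0}, {"x": 0, "y": 0, "z": 0, "roll": 0}, {"x": 0, "y": 0, "z": 0, "roll": 0}, {"x": 0, "y": 0, "z": -1, "roll": 0}, {"x": 0, "y": 0, "z": -2, "roll": 0}, {"x": 0, "y": 0, "z": -2, "roll": 0}, {"x": 0, "y": 0, "z": -1, "roll": 0}], gripper=5)

```text
clock: 28.85
tool_pos: [0.4479, 0.4011, 0.1121]
orientation: [-179.9, -0.1, -10.5]
force: [0.2, 1.2, -0.6]
opening: 0.05
```

```bash
python3 -c "
from h import *
st();plan(.4925,.3918,.11,-10.5,2)"
```

```text
[447.92 401.07 112.08] [-1.7986e+02 -8.0000e-02 -1.0510e+01] F [ 0.23  1.17 -0.59] M [-0.04  0.05  0.03] op 49.99 28.85
[{"x": 2.28, "y": 0.05, "z": 0.1, "roll": -0.0}, {"x": 2.28, "y": 0.05, "z": 0.1, "roll": -0.0}]
```

jog_arm(commands=[{"x": 2.3, "y": 0.04, "z": 0, "roll": 0}, {"x": 2.3, "y": 0.04, "z": 0, "roll": 0}, {"x": 0, "y": 0, "z": 0, "roll": 0}, {"x": 0, "y": 0, "z": 0, "roll": 0}, {"x": 0, "y": 0, "z": 0, "roll": 0}])

```text
clock: 29.35
tool_pos: [0.4918, 0.3909, 0.1095]
orientation: [180.0, 0.0, -10.5]
force: [-0.1, -0.5, -0.3]
opening: 0.0502
```

```bash
python3 -c "
from h import *
st();plan(.4927,.3918,.0499,-10.5,1);s,c=shot('wrist','w11')"
```

```text
[491.78 390.92 109.53] [ 1.7998e+02  2.0000e-02 -1.0530e+01] F [-0.05 -0.53 -0.31] M [-0.11  0.06  0.02] op 50.19 29.35
[{"x": 0.07, "y": -0.1, "z": 5.96, "roll": -0.001}]
```

View pics/w11.png

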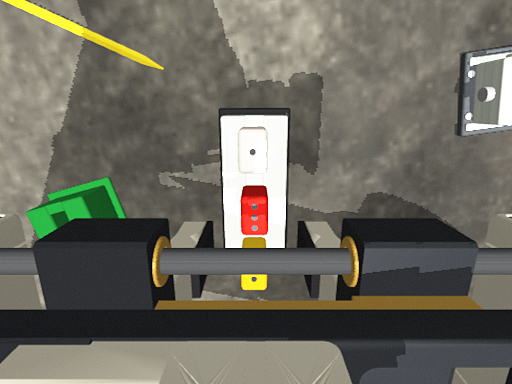

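The wrist view shows all three leaves seated, with red (three dots) at (255,210) between the fingers. Picking red.

jog_arm(commands=[{"x": 0.06, "y": -0.08, "z": 2, "roll": 0}, {"x": 0, "y": 0, "z": 2, "roll": 0}, {"x": 0, "y": 0, "z": 1.5, "roll": 0}, {"x": 0, "y": 0, "z": 0.5, "roll": 0}, {"x": 0, "y": 0, "z": 0, "roll": 0}, {"x": 0, "y": 0, "z": 0, "roll": 0}], gripper=3)

```text
clock: 30.0
tool_pos: [0.4932, 0.3923, 0.0505]
orientation: [-180.0, -0.0, -10.5]
force: [-0.3, 0.3, 0.5]
opening: 0.0297
```

jog_arm(commands=[{"x": 0, "y": 0, "z": 0, "roll": 0}, {"x": 0, "y": 0, "z": 0, "roll": 0}, {"x": 0, "y": 0, "z": 0, "roll": 0}, {"x": 0, "y": 0, "z": 0, "roll": 0}], gripper=0)

```text
clock: 30.4
tool_pos: [0.4933, 0.3921, 0.0505]
orientation: [-179.9, -0.0, -10.5]
force: [-2.0, 0.2, 6.1]
opening: 0.02
```

jog_arm(commands=[{"x": 0, "y": 0, "z": -0.5, "roll": 0}, {"x": 0, "y": 0, "z": -1.5, "roll": 0}, {"x": 0, "y": 0, "z": -2, "roll": 0}, {"x": 0, "y": 0, "z": -2.5, "roll": 0}, {"x": 0, "y": 0, "z": -1.5, "roll": 0}, {"x": 0, "y": 0, "z": 0, "roll": 0}, {"x": 0, "y": 0, "z": 0, "roll": 0}])

```text
clock: 31.1
tool_pos: [0.4928, 0.3915, 0.1294]
orientation: [-180.0, 0.0, -10.6]
force: [0.2, -0.7, -1.7]
opening: 0.0196
```

```bash
python3 -c "
from h import *
st();plan(.5375,.1082,.13,-3.14,9)"
```

```text
[492.78 391.54 129.43] [-1.7999e+02  2.0000e-02 -1.0550e+01] F [ 0.2  -0.68 -1.65] M [-0.13  0.08  0.02] op 19.61 31.1
[{"x": 1.06, "y": 3.0, "z": -0.01, "roll": -0.014}, {"x": 1.02, "y": 3.02, "z": -0.01, "roll": -0.014}, {"x": 0.98, "y": 3.03, "z": -0.01, "roll": -0.014}, {"x": 0.93, "y": 3.05, "z": -0.01, "roll": -0.014}, {"x": 0.89, "y": 3.06, "z": -0.01, "roll": -0.014}, {"x": 0.85, "y": 3.07, "z": -0.01, "roll": -0.014}, {"x": 0.8, "y": 3.08, "z": -0.01, "roll": -0.014}, {"x": 0.76, "y": 3.1, "z": -0.01, "roll": -0.014}, {"x": 0.71, "y": 3.11, "z": -0.01, "roll": -0.014}]
```

jog_arm(commands=[{"x": 1.1, "y": 3.0, "z": 0, "roll": -0.014}, {"x": 1.0, "y": 3.0, "z": 0, "roll": -0.014}, {"x": 1.0, "y": 3.0, "z": 0, "roll": -0.014}, {"x": 0.9, "y": 3.0, "z": 0, "roll": -0.014}, {"x": 0.9, "y": 3.1, "z": 0, "roll": -0.014}, {"x": 0.8, "y": 3.1, "z": 0, "roll": -0.014}, {"x": 0.8, "y": 3.1, "z": 0, "roll": -0.014}, {"x": 0.8, "y": 3.1, "z": 0, "roll": -0.015}, {"x": 0.7, "y": 3.1, "z": 0, "roll": -0.015}, {"x": 0, "y": 0, "z": 0, "roll": 0}, {"x": 0, "y": 0, "z": 0, "roll": 0}, {"x": 0, "y": 0, "z": 0, "roll": 0}])

```text
clock: 32.3
tool_pos: [0.5371, 0.1088, 0.129]
orientation: [180.0, 0.1, -3.2]
force: [0.2, -0.1, -1.3]
opening: 0.0198
```

```bash
python3 -c "
from h import *
st();plan(.5375,.1082,.094,-3.14,1)
s,c=shot('wrist','w12')
im=cv2.imread('pics/w12.png');cv2.imwrite('pics/w12c.png',cv2.resize(im[140:260,180:340],None,fx=5,fy=5,interpolation=cv2.INTER_CUBIC))"
```

```text
[537.14 108.77 128.96] [ 1.7997e+02  6.0000e-02 -3.2100e+00] F [ 0.25 -0.1  -1.32] M [-0.07  0.03  0.01] op 19.82 32.3
[{"x": 0.04, "y": 0.05, "z": 3.5, "roll": -0.001}]
```

View pics/w12c.png

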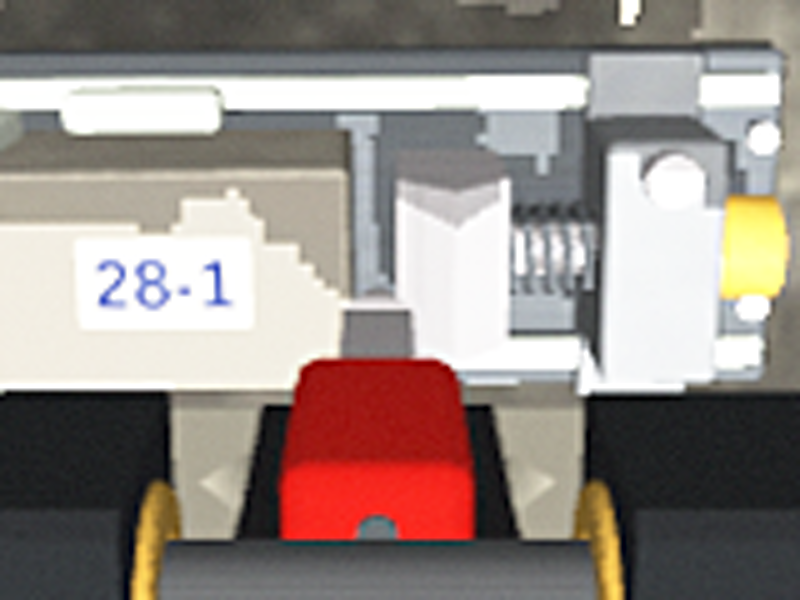

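jog_arm(commands=[{"x": 0, "y": 0.04, "z": 1.0, "roll": -0.001}, {"x": 0, "y": 0, "z": 1.0, "roll": 0}, {"x": 0, "y": 0, "z": 1.0, "roll": 0}, {"x": 0, "y": 0, "z": 0.5, "roll": 0}, {"x": 0, "y": 0, "z": 0, "roll": 0}, {"x": 0, "y": 0, "z": 0, "roll": 0}])

```text
clock: 32.95
tool_pos: [0.5375, 0.1082, 0.0946]
orientation: [180.0, 0.0, -3.1]
force: [0.2, 0.2, -0.6]
opening: 0.0198
```

jog_arm(commands=[{"x": 0, "y": 0, "z": 0.3, "roll": 0}, {"x": 0, "y": 0, "z": 0.2, "roll": 0}])

```text
clock: 33.15
tool_pos: [0.5376, 0.1083, 0.0898]
orientation: [-180.0, -0.0, -3.1]
force: [-0.4, -0.5, -1.3]
opening: 0.0198
```

jog_arm(commands=[{"x": 0, "y": 0, "z": 0.3, "roll": 0}, {"x": 0, "y": 0, "z": 0.2, "roll": 0}])

```text
clock: 33.35
tool_pos: [0.5374, 0.1081, 0.0845]
orientation: [-180.0, 0.0, -3.1]
force: [-0.2, 0.4, -0.4]
opening: 0.0199
```

jog_arm(commands=[{"x": 0, "y": 0, "z": 0.2, "roll": 0}, {"x": 0, "y": 0, "z": 0.2, "roll": 0}])

```text
clock: 33.55
tool_pos: [0.5374, 0.1082, 0.0805]
orientation: [180.0, -0.0, -3.1]
force: [0.6, -0.1, 0.3]
opening: 0.0198
```

jog_arm(commands=[{"x": 0, "y": 0, "z": 0.2, "roll": 0}, {"x": 0, "y": 0, "z": 0.2, "roll": 0}])

```text
clock: 33.75
tool_pos: [0.5375, 0.1082, 0.0765]
orientation: [-180.0, -0.0, -3.1]
force: [-0.4, 2.3, 1.2]
opening: 0.0196
```

Foot contact is starting, with +y force and some drag.

jog_arm(commands=[{"x": 0, "y": 0, "z": 0.2, "roll": 0}, {"x": 0, "y": 0, "z": 0.1, "roll": 0}])

```text
clock: 33.95
tool_pos: [0.5381, 0.1084, 0.0744]
orientation: [-180.0, -0.1, -3.1]
force: [-1.8, -0.3, 8.9]
opening: 0.02
```

jog_arm(commands=[{"x": 0, "y": 0, "z": 0.15, "roll": 0}, {"x": 0, "y": 0, "z": 0.15, "roll": 0}])

```text
clock: 34.15
tool_pos: [0.5386, 0.1084, 0.0721]
orientation: [-180.0, -0.1, -3.1]
force: [-1.7, -0.6, 12.9]
opening: 0.02
```

jog_arm(commands=[{"x": 0, "y": 0, "z": 0.2, "roll": 0}, {"x": 0, "y": 0, "z": 0.2, "roll": 0}])

```text
clock: 34.35
tool_pos: [0.5386, 0.1084, 0.0677]
orientation: [-180.0, -0.1, -3.1]
force: [0.4, -1.5, 5.9]
opening: 0.0199
```

jog_arm(commands=[{"x": 0, "y": 0, "z": 0.2, "roll": 0}, {"x": 0, "y": 0, "z": 0.2, "roll": 0}])

```text
clock: 34.55
tool_pos: [0.5385, 0.1083, 0.0636]
orientation: [-180.0, -0.1, -3.1]
force: [0.5, -1.4, 5.4]
opening: 0.0199
```

jog_arm(commands=[{"x": 0, "y": 0, "z": 0.2, "roll": 0}, {"x": 0, "y": 0, "z": 0.2, "roll": 0}])

```text
clock: 34.75
tool_pos: [0.5385, 0.1083, 0.0596]
orientation: [-180.0, -0.1, -3.1]
force: [0.2, -1.0, 6.4]
opening: 0.0198
```

jog_arm(commands=[{"x": 0, "y": 0, "z": 0.1, "roll": 0}, {"x": 0, "y": 0, "z": 0.08, "roll": 0}])

```text
clock: 34.95
tool_pos: [0.5385, 0.1084, 0.0578]
orientation: [-180.0, -0.1, -3.1]
force: [-0.6, -0.6, 6.6]
opening: 0.0198
```

jog_arm(commands=[{"x": 0, "y": 0, "z": 0.05, "roll": 0}, {"x": 0, "y": 0, "z": 0.05, "roll": 0}])

```text
clock: 35.15
tool_pos: [0.5385, 0.1083, 0.0569]
orientation: [-180.0, -0.1, -3.1]
force: [0.3, -1.6, 6.7]
opening: 0.0195
```

jog_arm(commands=[{"x": 0, "y": 0, "z": 0.03, "roll": 0}, {"x": 0, "y": 0, "z": 0.02, "roll": 0}])

```text
clock: 35.35
tool_pos: [0.5385, 0.1084, 0.0565]
orientation: [-180.0, -0.1, -3.1]
force: [-0.4, -1.6, 9.5]
opening: 0.0198
```

jog_arm(commands=[{"x": 0, "y": 0, "z": 0.03, "roll": 0}])

```text
clock: 35.45
tool_pos: [0.5385, 0.1083, 0.0565]
orientation: [-180.0, -0.1, -3.1]
force: [-2.9, -1.6, 13.4]
opening: 0.0199
```

jog_arm(commands=[{"x": 0, "y": 0, "z": 0.02, "roll": 0}, {"x": 0, "y": 0, "z": 0, "roll": 0}])

```text
clock: 35.65
tool_pos: [0.5385, 0.1083, 0.0565]
orientation: [-180.0, -0.1, -3.1]
force: [-2.9, -1.1, 12.1]
opening: 0.0198
```

```bash
python3 -c "
from h import *
st()
s,c=shot('wrist','w13')
im=cv2.imread('pics/w13.png');cv2.imwrite('pics/w13c.png',cv2.resize(im[140:260,180:340],None,fx=5,fy=5,interpolation=cv2.INTER_CUBIC))"
```

```text
[538.54 108.35  56.46] [-1.7998e+02 -1.3000e-01 -3.0700e+00] F [-2.9  -1.1  12.06] M [-0.57  0.94  0.08] op 19.84 35.65
```

View pics/w13c.png

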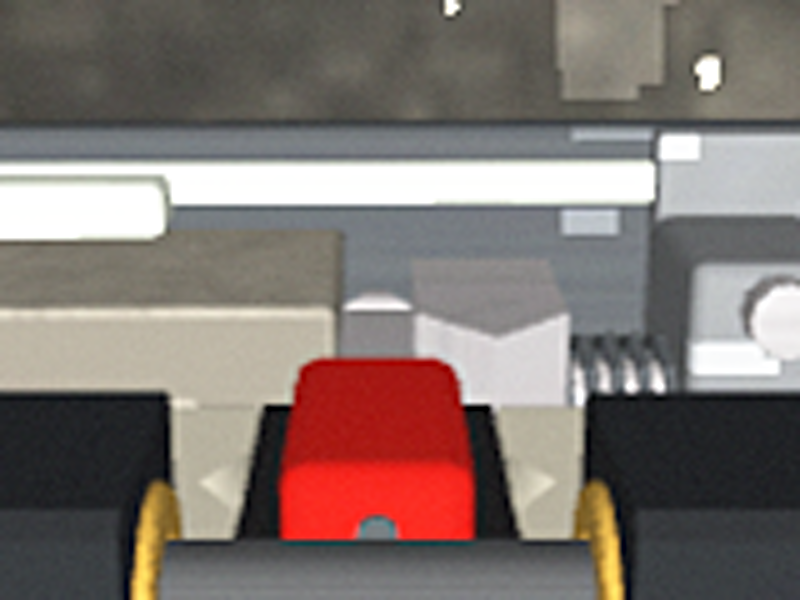

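jog_arm(commands=[{"x": 0, "y": 0, "z": 0, "roll": 0}, {"x": 0, "y": 0, "z": 0, "roll": 0}, {"x": 0, "y": 0, "z": 0, "roll": 0}, {"x": 0, "y": 0, "z": 0, "roll": 0}], gripper=3.6)

```text
clock: 36.1
tool_pos: [0.5373, 0.1081, 0.0546]
orientation: [180.0, 0.0, -3.1]
force: [-0.9, -0.2, 0.9]
opening: 0.0357
```

jog_arm(commands=[{"x": 0, "y": 0, "z": -0.5, "roll": 0}, {"x": 0, "y": 0, "z": -1, "roll": 0}, {"x": 0, "y": 0, "z": -2, "roll": 0}, {"x": 0, "y": 0, "z": -3, "roll": 0}, {"x": 0, "y": 0, "z": -3, "roll": 0}, {"x": -2, "y": -2, "z": -2, "roll": 0}, {"x": -3, "y": -3, "z": 0, "roll": 0}, {"x": -2, "y": -2, "z": 0, "roll": 0}, {"x": 0, "y": 0, "z": 0, "roll": 0}, {"x": 0, "y": 0, "z": 0, "roll": 0}])

```text
clock: 37.1
tool_pos: [0.4713, 0.1825, 0.1709]
orientation: [-179.9, -0.1, -3.0]
force: [0.4, -0.1, -0.0]
opening: 0.0361
```

```bash
python3 -c "
from h import *
st()
s,c=shot('wrist','w14');sa,a=shot('scene','s14');sb,b=shot('side','d14')
A=cv2.resize(sa['image'][125:285,200:340],None,fx=2.8,fy=2.8,interpolation=cv2.INTER_CUBIC)
B=cv2.resize(sb['image'][125:285,200:340],None,fx=2.8,fy=2.8,interpolation=cv2.INTER_CUBIC)
cv2.imwrite('pics/e14.png',np.hstack([A,B])[:,:,::-1])"
```

```text
[471.29 182.51 170.89] [-1.7995e+02 -6.0000e-02 -3.0300e+00] F [ 0.35 -0.11 -0.01] M [-0.11  0.01  0.01] op 36.09 37.1
```

View pics/w14.png

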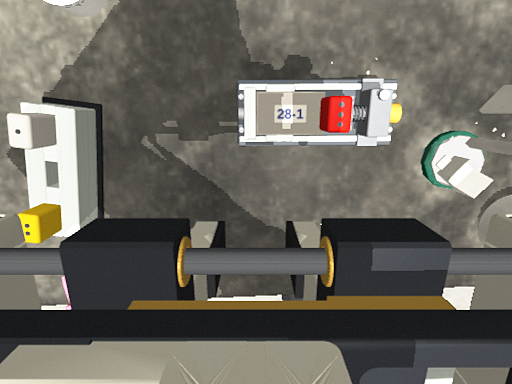

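View pics/e14.png

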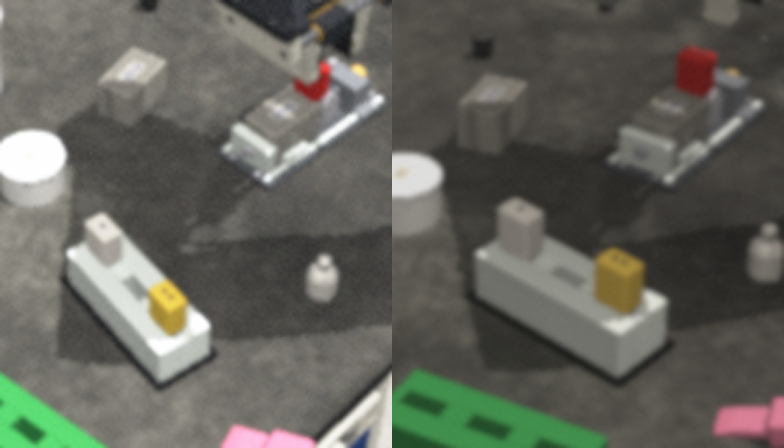

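Red stands seated in the gap with the foot pushed back, and white and yellow sit in the rack. The pink look-alike seems to have changed, so I'll check it.

```bash
python3 -c "
from h import *
A=cv2.imread('pics/side0.png')[200:330,250:380];B=cv2.imread('pics/d14.png')[200:330,250:380]
cv2.imwrite('pics/pink.png',cv2.resize(np.hstack([A,B]),None,fx=3,fy=3,interpolation=cv2.INTER_CUBIC))
ims=[cv2.imread(f'pics/w{i}.png')[190:310,150:350] for i in (1,8,11,7,10)]
cv2.imwrite('pics/pw.png',cv2.resize(np.vstack([np.hstack(ims[:2]),np.hstack(ims[2:4])]),None,fx=2,fy=2))"
```

```text
(no output)
```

View pics/pink.png

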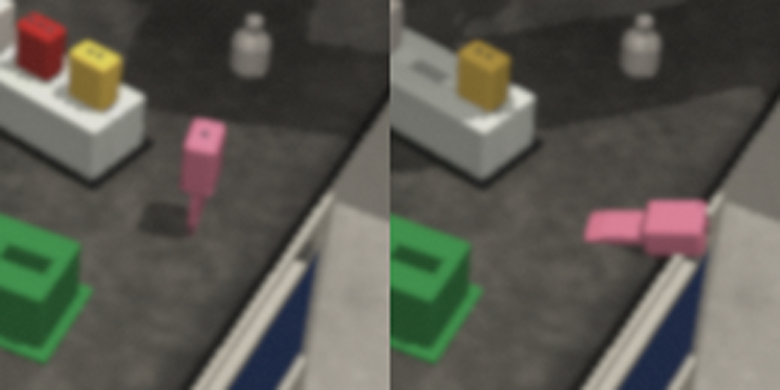

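View pics/pw.png

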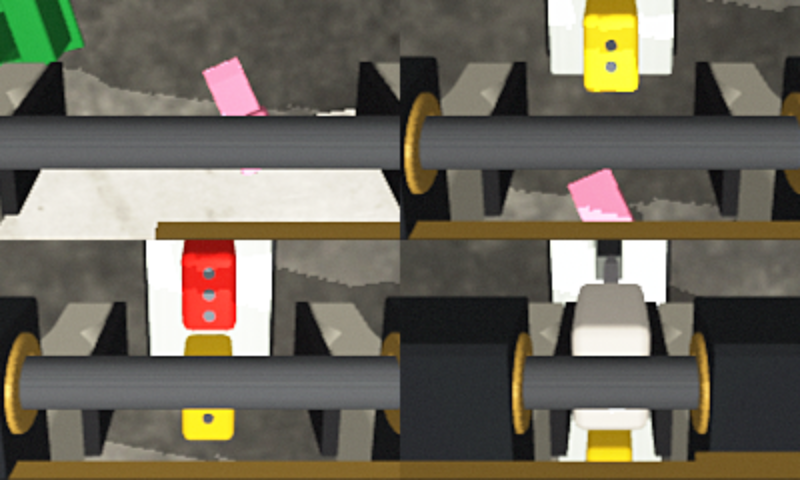

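```bash
python3 -c "
from h import *
s,w=load('w1');s8,w8=load('w8');sb,b=load('d14');s0,b0=load('side0')
g=lambda u:(150+u[0]/2,190+u[1]/2)
print('w1 tip end',onz(w,g((221,64)),.01).round(3)); print('w8 tip end',onz(w8,(150+(587-400)/2,190+177/2),.01).round(3))
f=lambda u:(250+u[0]/3,200+u[1]/3)
print('now tip end',onz(b,f((587-390,228)),.01).round(3)); 
print('now handle far',onz(b,f((706-390,225)),.01).round(3)); print('initial',onz(b0,f((192,232)),0).round(3))
print('table edge', onz(b,f((330,175)),0).round(3),onz(b,f((270,270)),0).round(3),onz(b0,f((335,190)),0).round(3))
A=cv2.imread('pics/w1.png')[190:330,200:340];cv2.imwrite('pics/pw1.png',cv2.resize(A,None,fx=4,fy=4,interpolation=cv2.INTER_CUBIC))"
```

```text
w1 tip end [0.357 0.427 0.01 ]
w8 tip end [0.358 0.428 0.01 ]
now tip end [0.348 0.44  0.01 ]
now handle far [0.288 0.399 0.01 ]
initial [0.353 0.435 0.   ]
table edge [0.302 0.338 0.   ] [0.299 0.44  0.   ] [0.293 0.35  0.   ]
```

View pics/pw1.png

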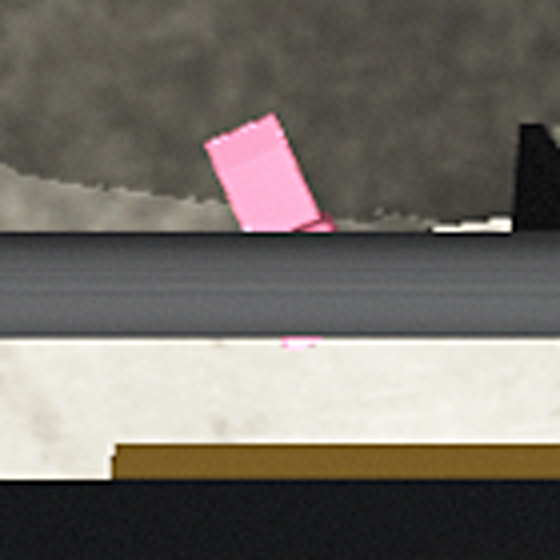

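View pics/d14.png

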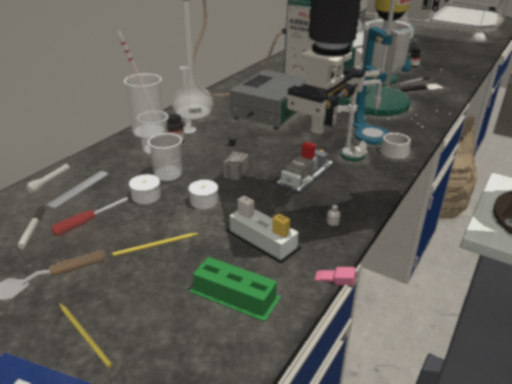

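The pink leaf was standing on its tip and had already toppled by 1.95 s. At that point the tool was at z 0.19 m, well away, and had felt no contact. It hasn't moved since (tip at 0.357,0.427 then and 0.358,0.428 later), so I'll leave it alone. Next is a last check on how red is seated and on the bystanders.

```bash
python3 -c "
from h import *
s,w=load('w14');sb,b=load('d14')
im=cv2.imread('pics/w14.png');cv2.imwrite('pics/w14c.png',cv2.resize(im[60:160,225:415],None,fx=4,fy=4,interpolation=cv2.INTER_CUBIC))
def red(s,lo):
    m=np.zeros((384,512),bool);i=s['image'].astype(int);m=(i[:,:,0]>110)&(i[:,:,1]<60)&(i[:,:,2]<60);m[:lo[0]]=0;m[lo[1]:]=0;m[:,:lo[2]]=0;m[:,lo[3]:]=0;return m
for n,ss,c,box in(('w',s,w,(60,160,290,380)),('d',sb,b,(130,170,285,330))):
    m=red(ss,box);y,x=np.nonzero(m);print(n,x.min(),x.max(),y.min(),y.max())
    # predicted model silhouette
    h=np.radians(-3.1);R2=np.array([[np.cos(h),-np.sin(h)],[np.sin(h),np.cos(h)]])
    P=np.array([[*(R2@[sx*.015,sy*.010]+[.5375,.1084]),z] for sx in(-1,1) for sy in (-1,1) for z in(.048,.084)])
    q=proj(c,P);print('pred',q.min(0).round(1),q.max(0).round(1))
for q in ['spare_prism','weight','tin']:
    print(q,[(np.array(r['position'])*[512,384]).round(0).tolist() for r in ctrl.search_frame('side',q)[:2]])
"
```

```text
w 320 351 96 131
pred [317.8  95.3] [353.9 132.8]
d 303 315 142 147
pred [299.7 140.5] [315.7 160.3]
spare_prism [[235.0, 161.0], [248.0, 203.0]]
weight [[334.0, 215.0]]
tin [[205.0, 194.0]]
```

View pics/w14c.png

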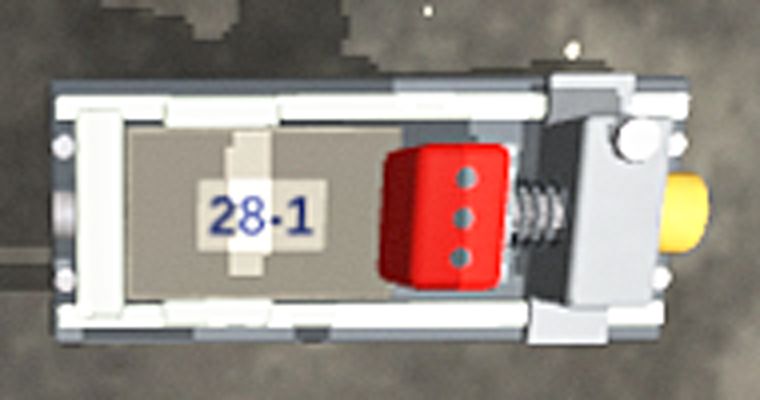

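Red matches the model's silhouette for a fully seated, upright leaf, and the bystanders haven't moved. I'm handing in.

```bash
python3 -c "
from h import *
print(ctrl.close_job()); "
```

```text
the job is handed in; nothing more can be done
None
```

The red leaf (10 mm) is the first that binds. It is standing upright in the gap, fully down and let go, and the job was handed in at about 37 s.

- **White (5 mm):** pushed down to the shoulder with under 1 N of drag, so it was loose and went back in its slot. While it was down I felt both sides of the gap gently, at 3 N or less, and got g of about 8.3 mm.
- **Yellow (7.5 mm):** pushed down to the shoulder, again with under 1 N of drag. The shoulder rested with about 7 N, and the leaf went back in its slot.
- **Red (10 mm):** bound with a steady drag of about 6.5–7.5 N. Force peaked near 13 N, both as the taper passed the foot and at shoulder contact.

**Last checks:** in the wrist picture red's outline matches a fully seated, upright leaf to within about 3 pixels. My red mask in the side view caught only the top of the handle, so it confirmed little beyond the position. White and yellow sit in the rack. The weight and tin were found where they started, and the spare prism within 2–3 pixels of its first reading. The gripper was clear of everything.

**Pink look-alike:** it stood on its tip in the first pictures but was lying down, near the table edge, by 1.95 s. The tool was at z 0.19 m then and had felt no contact. It stayed put after that and I left it alone.

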